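# Clamp the transistor to its heat sink and take its temperature

### The arm

A 7-joint arm with a two-finger parallel gripper is mounted at the origin on the work surface. World frame = base frame: x ahead of the robot, y to its left, z up, the work surface at z = 0. Lengths are in m, angles in rad, forces in N, time in s.
With the tool pointing down it reaches from about 0.4 to 0.85 m from the base axis. Payload 10.4 kg.
Tool frame: the origin (TCP) lies midway between the tips of the shut fingers; the grasp point (between the pads) lies 19 mm behind it (env.pinch_z is the distance from the TCP to the grasp point, in m); z points along the fingers, y is the direction in which the jaws open and shut (so a half turn about z gives the same grasp; the last joint's range is limited). The gripper opens to 87 mm and grips with 3 to 60 N. Pads are 19 mm wide; open, the fingers measure 117 mm over their backs; the gripper's body (75 mm by 190 mm) begins 51 mm behind the grasp point.
Start: joints at [1.204, 0.332, -0.065, 1.46, 0.022, 1.35, -0.088], TCP at [0.211, -0.588, 0.223] pointing down, gripper open.
Joint ranges: [-2.6, 2.6], [-0.5, 2.12], [-1.47, 1.34], [0.16, 2.42], [-1.27, 4.41], [0.06, 2.06], [-2.6, 2.6]. Speed limits (rad/s): [2.22, 2.22, 2.79, 2.79, 3.14, 3.14, 3.14].

### API

Orientations are given as a rotation vector (axis times angle).
In Python, from workcell import env gives the robot as it stands. The module is installed in compiled form; this text tells all that it offers.
- The arm moves only by the shell command python3 -m pendant 'ROWS' [FORCE]. ROWS is JSON, a list of rows, each a list of 3 entries, a list of its own where there are three numbers: the shift along the tool's x, y, z in cm, then the turn, a rotation vector about the tool's x, y, z in degrees, then the gripper's target within -1 to 1 (shut at 1, half-way at 0, fully open at -1). A call has exactly 10 rows; each row shifts and turns the pose as measured when the row begins, along the tool's axes as they then stand; what a row does not reach is not made up. A row lasts 1/10 s, in which the tool goes at most 50 mm and 8.59 degrees, less where a joint would pass 70% of its speed; a pose out of reach is approached as far as the arm can. A call with a gripper value outside its range is refused whole. The fingers move at their own pace and stop on an object; FORCE is the grip in N (left out, the last holds). Time passes only in rows, so rows that do not move let the fingers close, or fill a call up. It gives the time, the measured TCP pose, the force and the opening at its end, in the units of the state.
- env.read_state(): the state, without advancing time (a new reading comes with each control period).
- env.snapshot(name): name is "side" or "top"; returns a dict with "pixels" (400x640x3 uint8, red, green, blue), "vertical_fov" (degrees; the focal length in pixels is half the picture's height over the tangent of half this angle, whatever the lens; pixels are square), "cx", "cy" (the principal point, pixels), "R" (3x3) and "t" (3): a world point X has camera coordinates R X + t. Camera axes: x right, y down, z forward; pixel columns grow to the right and rows downward; lengths in m; the calibration is good to about 2 mm. A picture is of the moment at which its call begins. There is no depth.
- env.job_done(): hands the job in, once; it reports no verdict.
The state is a dict: "time": time; "joints": joint angles; "qd": joint speeds; "joint_efforts": joint torques, N m; "eef_pos": TCP position; "eef_rot": TCP orientation; "contact_force": force on the tool from outside, world axes, zero at the start; "torque": the same for the moment, N m; "opening": finger opening in m.
Only numpy, scipy, OpenCV 4.12 (cv2) and the standard library are available. Lean on these libraries where they do the work, as an engineer would, in place of code of your own. Each camera call takes 0.05 s, during which the arm holds its last target.

### The job

Take the red spring clamp off the rim of the parts tray and clip it down over the black power transistor and the heat-sink wall it stands against, and let go of it. Then take the white thermometer pen out of the tool rack and hold it upright with its tip on the red dot on the heat sink, pressing gently so that the sprung tip is about half way in; finish still holding it there, as the reading needs time, and leave the other things on the bench where they are.

Things in the scene. Friction and masses are not known exactly. Their poses are not given: they have to be found in the camera images.
- clamp: Steel spring clamp like a clothes peg, 45 g: two levers on a hinge pin, red grips up, jaws down. Origin: middle of the pin; y along the pin, x across the levers, z up. Grips 16 mm wide (y), 13 to 46 mm above the pin, outer faces 29 mm apart below, 56 mm near the top. Jaw pads 12 mm wide, 18 to 30 mm below the pin. The frame belongs to the -x lever and leans up to 0.3 rad when squeezed.
- clamp_jaw (a joint): Clamp opening (rad): 0 parked on the 6 mm rim, 0.08 on the 8 mm transistor and wall, 0.6 at its stop (jaws 20 mm apart, grips 27 mm), -0.25 shut empty. Squeeze along x 36 mm above the pin: 5 N opens it, 15 to 30 N holds it at the stop. The clamp slides 6 mm down in the fingers as they squeeze and rises 5 mm as they let go. The spring pinches with 4 to 6 N. An edge can enter to 6 mm below the pin.
- tray: Black open component tray, 100 (x) x 130 (y) x 50 mm high, walls 6 mm, fixed. Origin at the centre of its underside. The clamp is parked on its -x wall with the pin 8 mm above the rim.
- clip_spot (a point): Where the clamp goes: on the top edge of the heat-sink wall, 80 mm above the bench, at the transistor. x across the wall (foot side to transistor side), y along it, z up. The 3 mm wall and the 5 mm transistor on its +x face are 8 mm thick together; this point is mid-thickness. The transistor is 16 mm wide and reaches 3 to 24 mm below the wall's top. A pin 8 to 14 mm above this is right.
- transistor: The black power transistor, 16 x 5 x 21 mm, soldered on the blue board and fixed. Its origin is that of the holder.
- sink: The bent aluminium heat sink, fixed on the board: a wall 96 mm long (y), 40 mm high above the board, and at its base a flat foot that reaches 31 mm from the wall to -x, its top 43 mm above the bench. Its origin is that of the holder.
- dot (a point): Centre of the red dot, 12 mm across, on top of the heat sink's foot, 43 mm above the bench, 17.5 mm on the -x side of the wall and 52 mm along -y from the clip point. Axes as clip_spot.
- holder: Fixed grey board holder with the blue circuit board, about 130 x 200 mm, board top 40 mm above the bench, parts on the board at most 26 mm tall but for the heat sink. Origin at the centre of its underside.
- rack: Fixed two-tier plywood tool rack, 80 (x) x 130 (y) mm, top 102 mm above the bench. Origin at the centre of its underside. The pen stands in it at y = -30 mm; two small drivers stand at y = +44 mm, their tops 153 mm above the bench.
- pen: Cordless thermometer pen, 70 g: white handle 16 (x) x 22 (y) x 95 mm high, orange cap, display on its -x face; below it a 6 mm steel stem 50 mm long and a sprung brass tip. Origin: centre of the handle's lower end, z up. Stands in the rack with the origin 76 mm above the bench, lowest 26 mm of the handle inside; grip it 55 mm above the origin. It must rise 90 mm to clear the rack.
- tip (a point): Centre of the pen's contact face (8 mm brass disc), 62 mm below the pen's origin when the tip is out.
- pen_tip (a joint): How far the sprung tip is pushed in (m): 0 out, 0.010 fully in. It begins to move at 0.6 N and needs 0.3 N more per mm, so half way is about 2.1 N.
- solder_reel: Bystander: reel of solder, 54 mm across, 48 mm high. Origin under its centre.
- flux_jar: Bystander: small green jar, 56 mm across, 45 mm high. Origin under its centre.
- cleaner: Bystander: white bottle with a steel cap, 56 mm across, 120 mm high. Origin under its centre.
- driver: Bystander: red screwdriver lying on the mat, 170 mm long, 30 mm thick.
- meter: Bystander: dark hand multimeter lying on the bench, 150 x 75 x 42 mm. Origin under its centre.
- tip_cleaner: Bystander: round tin of brass wool, 72 mm across, 33 mm high. Origin under its centre.
- module: Bystander: small spare green circuit board lying flat, 70 x 45 mm, 14 mm high. Origin under its centre.
Not all that is in view belongs to the job. Of the things that look like the pen, the middle-sized one is meant.

How it is judged:
On the way:
1. the clamp pinches the transistor and the heat-sink wall, let go (contact force between clamp and transistor above 1 N and contact force between clamp and sink above 1 N and y of clamp in the frame of clip_spot between -0.008 and 0.008 m and contact force between the fingers and clamp below 0.05 N), for 0.3 s.
At the end, for the whole second after the job is handed in: Clamp pinches transistor and sink wall (over 1 N each), within 8 mm of the transistor's middle along the wall, fingers off it. Pen in the fingers, still, upright within 0.15 rad, tip within 6 mm of the dot's centre, pushed in 2 to 8 mm with 0.6 to 5 N, touching neither clamp nor rack (all of step 1 and distance between tip and dot below 0.006 m and angle between pen's own z axis and vertical below 0.15 rad and value of joint pen_tip between 0.002 and 0.008 m and contact force between pen and sink between 0.6 and 5 N and contact force between the fingers and pen above 1 N and contact force between pen and clamp below 0.05 N and contact force between pen and rack below 0.05 N and linear speed of pen below 0.02 m/s); the arm keeps its last pose, push and grip.
It fails at once if the pen is pressed on the heat sink with more than 15 N (contact force between pen and sink above 15 N).
It fails at once if another thing on the bench is pushed more than 30 mm from its place (distance of any of solder_reel, flux_jar, cleaner, driver, meter, tip_cleaner, module from where it was at the start of the episode above 0.03 m).
It also fails if it takes over 58 s, if anything falls off the work surface, if the arm or the gripper's body presses on something with over 40 N, if the wrist force passes 120 N, or if a joint passes its speed limit or range.

## Working session

There is one attempt and no reset: what is moved stays moved. The work goes in short steps, Python scripts to look and compute and a shell command to move; the robot and the scene stay as the last step left them, time stands still between calls to the robot, and variables do not carry over. Pictures are saved under pics/ and viewed, and the job is handed in when it is done.

```bash
mkdir -p pics; ls; python3 - <<'E'
from workcell import env
import cv2
print(env.read_state(), env.pinch_z)
for n in ("top","side"):
    s=env.snapshot(n); cv2.imwrite(f"pics/{n}0.png",s["pixels"][:,:,::-1])
    print(n,s["vertical_fov"],s["cx"],s["cy"],s["R"],s["t"])
E
```

```text
pics
{'time': 0.0, 'joints': array([ 1.20440593,  0.3328788 , -0.06469185,  1.46094415,  0.02161406,
        1.34991903, -0.08846885]), 'qd': array([-3.90478062e-04, -2.80197392e-04, -1.08902524e-03,  6.26359822e-04,
        1.03567520e-04, -6.99541878e-05, -1.35121972e-04]), 'joint_efforts': array([ 5.76217426e-04, -6.23266697e+01,  2.53168697e-02, -3.89896989e+01,
       -6.12023938e-02,  3.96115123e-02,  1.45479444e-04]), 'eef_pos': array([ 0.21051231, -0.58806005,  0.22174825]), 'eef_rot': array([-3.09388598e+00, -5.37200730e-01,  5.20634666e-04]), 'contact_force': array([ 0.11754732, -0.18444295, -0.10158114]), 'torque': array([ 0.03120306,  0.00629879, -0.01297016]), 'opening': 0.08679184466295341} 0.0187
top 45.34541179863064 321.0918788013409 203.22004309408814 [[-0.02626811 -0.99963271 -0.00666522]
 [-0.99912046  0.02647148 -0.03252033]
 [ 0.03268483  0.00580511 -0.99944885]] [0.0211385  0.56759179 1.6043769 ]
side 48.87237489884567 316.0739202479549 194.35950295472801 [[-0.90612525 -0.42267085  0.01692282]
 [-0.31299525  0.64301643 -0.69897342]
 [ 0.28455404 -0.63865422 -0.71494739]] [0.51477675 0.24787914 1.05453695]
```

View pics/top0.png

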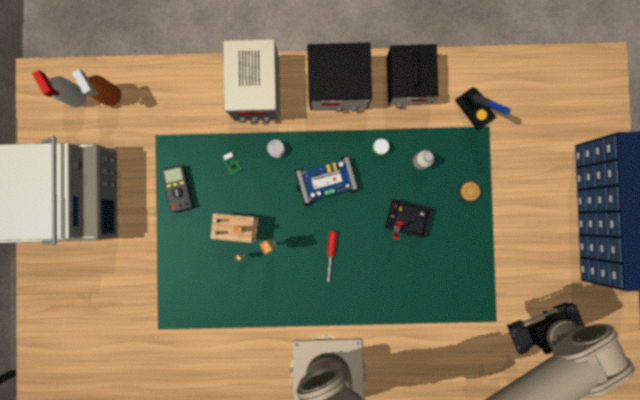

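View pics/side0.png

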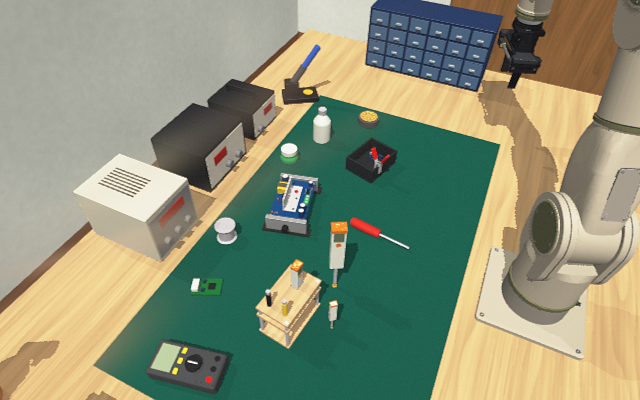

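```bash
python3 - <<'E'
import cv2
t=cv2.imread("pics/top0.png");s=cv2.imread("pics/side0.png")
def c(im,x0,y0,w,h,k,n): cv2.imwrite("pics/"+n,cv2.resize(im[y0:y0+h,x0:x0+w],None,fx=k,fy=k,interpolation=cv2.INTER_CUBIC))
c(t,290,150,80,60,10,"c_t_hold.png")
c(t,380,195,60,45,12,"c_t_tray.png")
c(t,205,205,80,60,10,"c_t_rack.png")
c(s,260,165,70,75,8,"c_s_hold.png")
c(s,340,130,65,55,10,"c_s_tray.png")
c(s,250,215,110,135,4.4,"c_s_rack.png")
E
```

```text
(no output)
```

View pics/c_t_hold.png

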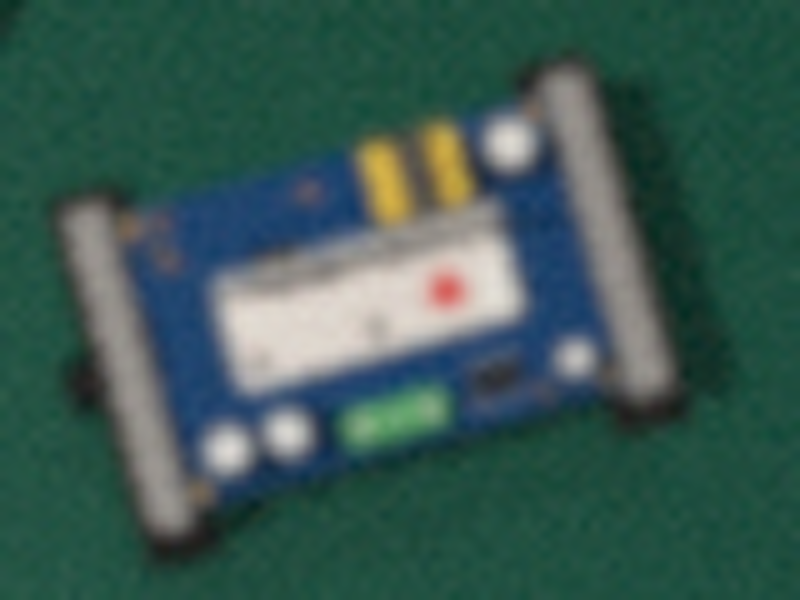

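View pics/c_t_tray.png

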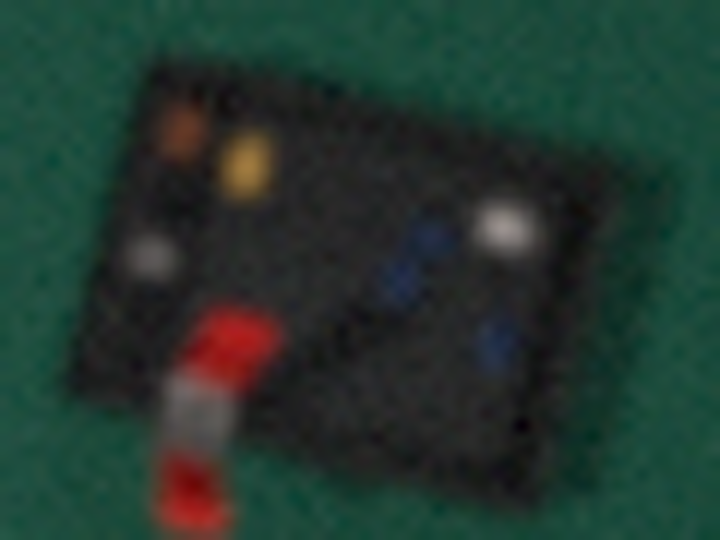

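View pics/c_t_rack.png

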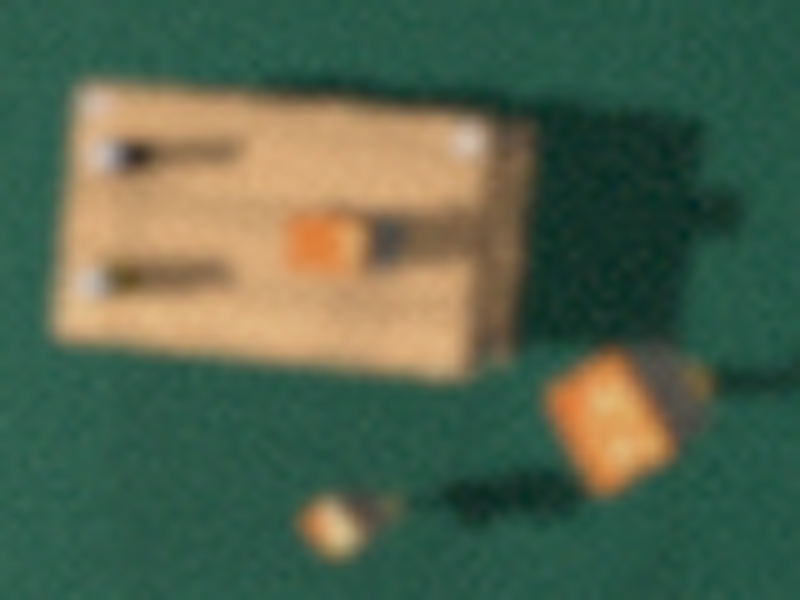

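View pics/c_s_hold.png

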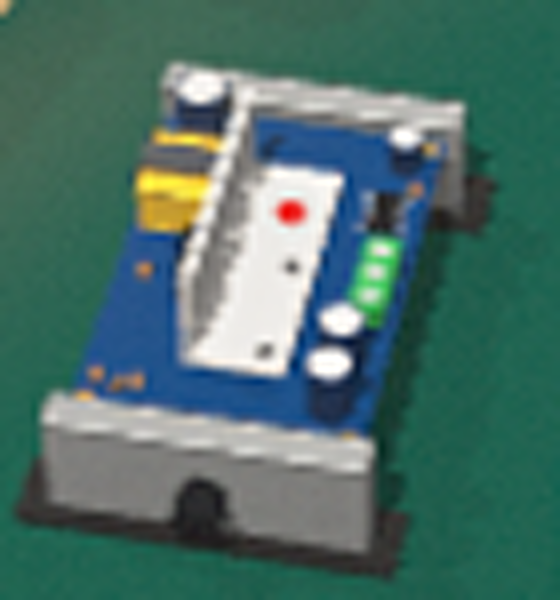

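View pics/c_s_tray.png

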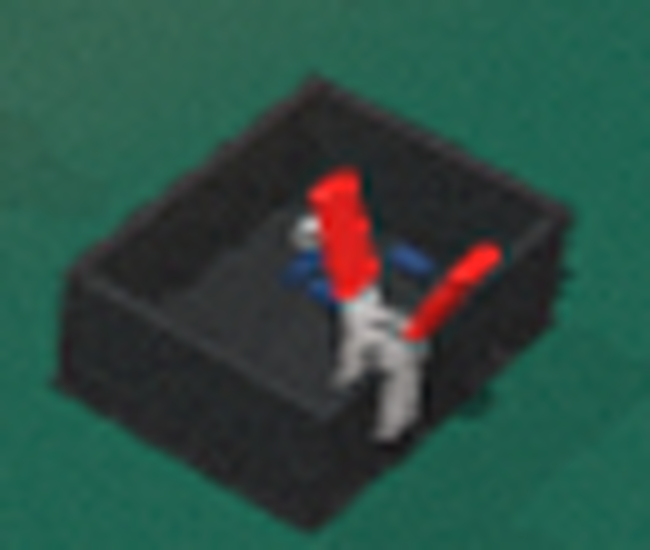

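View pics/c_s_rack.png

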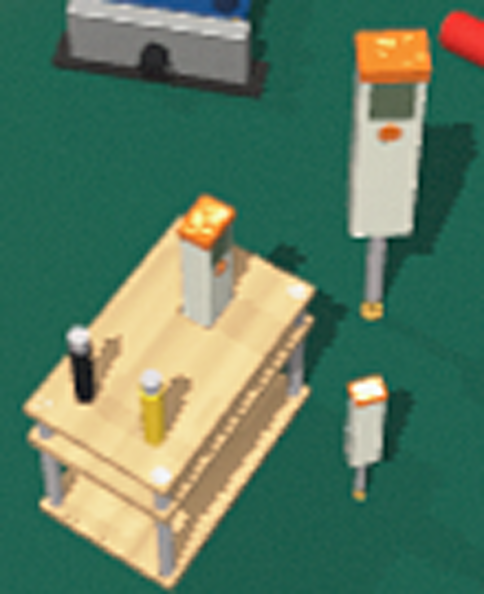

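```bash
cat > geo.py <<'E'
import numpy as np
from scipy.optimize import least_squares
C={"top":(45.34541179863064,321.0918788013409,203.22004309408814,[[-0.02626811,-0.99963271,-0.00666522],[-0.99912046,0.02647148,-0.03252033],[0.03268483,0.00580511,-0.99944885]],[0.0211385,0.56759179,1.6043769]),
"side":(48.87237489884567,316.0739202479549,194.35950295472801,[[-0.90612525,-0.42267085,0.01692282],[-0.31299525,0.64301643,-0.69897342],[0.28455404,-0.63865422,-0.71494739]],[0.51477675,0.24787914,1.05453695])}
def proj(n,X):
    f,cx,cy,R,t=C[n]; f=200/np.tan(np.radians(f/2)); p=np.array(R)@np.array(X)+t
    return np.array([cx+f*p[0]/p[2],cy+f*p[1]/p[2]])
def onz(n,uv,z):
    f,cx,cy,R,t=C[n]; f=200/np.tan(np.radians(f/2)); R=np.array(R)
    d=R.T@np.array([(uv[0]-cx)/f,(uv[1]-cy)/f,1]); o=-R.T@np.array(t)
    return o+d*(z-o[2])/d[2]
def tri(a,b):
    r=least_squares(lambda X:np.r_[proj("top",X)-a,proj("side",X)-b],[.5,0,.05]); return r.x,np.abs(r.fun).max()
def cr(p,x0,y0,k): return np.array([x0+(p[0]+.5)/k-.5,y0+(p[1]+.5)/k-.5])
E
python3 - <<'E'
from geo import *
np.set_printoptions(precision=4,suppress=True)
T=lambda *p:cr(p,290,150,10); S=lambda *p:cr(p,260,165,8)
print("dot",onz("top",T(446,291),.043),onz("side",S(291,212),.043),tri(T(446,291),S(291,212)))
for n,a in dict(LR=(525,305),LL=(240,392)).items(): print("foot top",n,onz("top",T(*a),.043))
for n,a in dict(farR=(340,172),nearR=(290,375),nearL=(190,358),farL=(265,165)).items(): print("foot side",n,onz("side",S(*a),.043))
for n,a in dict(R=(500,203),L=(218,272)).items(): print("walltop top",n,onz("top",T(*a),.08))
for n,a in dict(far=(242,88),near=(183,268)).items(): print("walltop side",n,onz("side",S(*a),.08))
T=lambda *p:cr(p,380,195,12); S=lambda *p:cr(p,340,130,10)
for n,a in dict(a=(152,60),b=(605,165),c=(535,505),d=(75,390)).items(): print("tray top",n,onz("top",T(*a),.05))
for n,a in dict(far=(315,78),right=(572,212),left=(75,265),near=(325,412)).items(): print("tray side",n,onz("side",S(*a),.05))
print("grip inner top end",tri(T(248,335),S(335,180)), "outer",tri(T(195,505),S(488,252)))
print("pin", onz("top",T(200,415),.058))
T=lambda *p:cr(p,205,205,10); S=lambda *p:cr(p,250,215,4.4)
for n,a in dict(a=(77,82),b=(488,112),c=(470,380),d=(50,340)).items(): print("rack top",n,onz("top",T(*a),.102))
for n,a in dict(far=(185,215),right=(315,290),left=(25,405),near=(165,490)).items(): print("rack side",n,onz("side",S(*a),.102))
print("cap", onz("top",T(313,243),.171),onz("side",S(208,222),.171),tri(T(313,243),S(208,222)))
E
```

```text
dot [ 0.6469 -0.0393  0.043 ] [ 0.6486 -0.0374  0.043 ] (array([ 0.6482, -0.0388,  0.0418]), np.float64(0.36178760617886496))
foot top LR [ 0.6416 -0.0653  0.043 ]
foot top LL [0.6153 0.0296 0.043 ]
foot side farR [ 0.642  -0.0628  0.043 ]
foot side nearR [0.6142 0.0313 0.043 ]
foot side nearL [0.6479 0.0391 0.043 ]
foot side farL [ 0.6675 -0.0543  0.043 ]
walltop top R [ 0.6718 -0.0567  0.08  ]
walltop top L [0.652  0.0349 0.08  ]
walltop side far [ 0.6741 -0.0516  0.08  ]
walltop side near [0.6517 0.0339 0.08  ]
tray top a [ 0.5725 -0.2278  0.05  ]
tray top b [ 0.5405 -0.3505  0.05  ]
tray top c [ 0.4483 -0.3284  0.05  ]
tray top d [ 0.4829 -0.204   0.05  ]
tray side far [ 0.5397 -0.3495  0.05  ]
tray side right [ 0.446  -0.3223  0.05  ]
tray side left [ 0.5739 -0.2318  0.05  ]
tray side near [ 0.4833 -0.2032  0.05  ]
grip inner top end (array([ 0.499 , -0.2429,  0.1021]), np.float64(0.5338874842069004)) outer (array([ 0.451 , -0.2283,  0.1043]), np.float64(0.6027264710347993))
pin [ 0.4754 -0.2367  0.058 ]
rack top a [0.5438 0.3524 0.102 ]
rack top b [0.5308 0.2218 0.102 ]
rack top c [0.446  0.2294 0.102 ]
rack top d [0.4621 0.3625 0.102 ]
rack side far [0.5265 0.2231 0.102 ]
rack side right [0.4479 0.2353 0.102 ]
rack side left [0.5446 0.3522 0.102 ]
rack side near [0.4651 0.3622 0.102 ]
cap [0.4918 0.2655 0.171 ] [0.4911 0.265  0.171 ] (array([0.4913, 0.2653, 0.1713]), np.float64(0.1735482032294442))
```

```bash
python3 - <<'E'
from geo import *
np.set_printoptions(precision=4,suppress=True)
def fit(obs,x0):
    # obs: (world xy measured, local xy)
    def r(p):
        c,s=np.cos(p[2]),np.sin(p[2])
        return np.concatenate([np.array([p[0]+c*l[0]-s*l[1],p[1]+s*l[0]+c*l[1]])-w for w,l in obs])
    q=least_squares(r,x0); print(q.x,np.degrees(q.x[2]),"res mm",np.abs(q.fun*1e3).round(1)); return q.x
T=lambda *p:cr(p,380,195,12); S=lambda *p:cr(p,340,130,10)
o=[(onz("top",T(*a),.05)[:2],l) for a,l in [((152,60),(.05,.065)),((605,165),(.05,-.065)),((535,505),(-.05,-.065)),((75,390),(-.05,.065))]]
o+=[(onz("side",S(*a),.05)[:2],l) for a,l in [((315,78),(.05,-.065)),((572,212),(-.05,-.065)),((75,265),(.05,.065)),((325,412),(-.05,.065))]]
print("tray");fit(o,[.5,-.28,-.2])
T=lambda *p:cr(p,205,205,10); S=lambda *p:cr(p,250,215,4.4)
o=[(onz("top",T(*a),.102)[:2],l) for a,l in [((77,82),(.04,.065)),((488,112),(.04,-.065)),((470,380),(-.04,-.065)),((50,340),(-.04,.065))]]
o+=[(onz("side",S(*a),.102)[:2],l) for a,l in [((185,215),(.04,-.065)),((315,290),(-.04,-.065)),((25,405),(.04,.065)),((165,490),(-.04,.065))]]
print("rack");p=fit(o,[.5,.28,-.1]); c,s=np.cos(p[2]),np.sin(p[2]); print("pen pred",p[0]+s*.03,p[1]-c*.03)
print("big pen top",tri(T(610,420),S(393,45)),"foot side",onz("side",S(372,312),0.0),"small top",tri(T(335,525),S(368,388)))
# sink: local in dot frame
T=lambda *p:cr(p,290,150,10); S=lambda *p:cr(p,260,165,8)
def r(p):
    c,s=np.cos(p[2]),np.sin(p[2]); W=lambda l,z:[p[0]+c*l[0]-s*l[1],p[1]+s*l[0]+c*l[1],z]
    y0,xw=p[3],p[4]
    R=[]
    for n,uv,l,z in [("top",T(446,291),(0,0),.043),("side",S(291,212),(0,0),.043),("top",T(525,305),(xw-31e-3,y0),.043),("top",T(240,392),(xw-31e-3,y0+.096),.043),
      ("side",S(340,172),(xw-31e-3,y0),.043),("side",S(290,375),(xw-31e-3,y0+.096),.043),("side",S(242,88),(xw+.0015,y0),.08),("side",S(183,268),(xw+.0015,y0+.096),.08),("side",S(190,358),(xw,y0+.096),.043),("side",S(265,165),(xw,y0),.043)]:
        R.append(proj(n,W(l,z))-uv)
    return np.concatenate(R)
q=least_squares(r,[.648,-.038,.26,-.03,.0175]);print("sink",q.x,np.degrees(q.x[2]),q.fun.round(1))
E
```

```text
tray
[ 0.5109 -0.2772 -0.2756] -15.788324124029915 res mm [4.2 0.5 0.8 2.8 3.2 2.2 2.5 3.  1.6 3.8 0.9 3.8 2.8 3.6 2.8 2.1]
rack
[ 0.4959  0.2924 -0.1231] -7.054588532965519 res mm [0.2 0.4 3.2 1.1 2.2 3.4 2.  0.7 1.1 0.2 0.3 2.5 1.1 0.2 1.  0.4]
pen pred 0.49217588481361213 0.2625986649734236
big pen top (array([0.44  , 0.1705, 0.2242]), np.float64(0.3658853788886631)) foot side [0.4391 0.1726 0.    ] small top (array([0.4022, 0.2736, 0.1014]), np.float64(0.29751410733967987))
sink [ 0.648  -0.0383  0.2571 -0.0222  0.0183] 14.730440143082815 [-0.3 -0.3  0.3 -0.1 -0.7  0.1 -0.1 -0.5  0.3  0.  -0.6 -0.7  1.  -0.6
  0.4  1.4  0.6 -0.2 -1.1 -0.6]
```

```bash
cat > need.py <<'E'
import sys,numpy as np
from scipy.spatial.transform import Rotation as Ro
from workcell import env
# need.py x y z yawdeg(of tool y axis)
x,y,z,a=map(float,sys.argv[1:5])
s=env.read_state(); p=s["eef_pos"]; R=Ro.from_rotvec(s["eef_rot"])
def des(a):
    a=np.radians(a); Y=np.array([np.cos(a),np.sin(a),0]);Z=np.array([0,0,-1.]);return Ro.from_matrix(np.c_[np.cross(Y,Z),Y,Z])
D=des(a); 
np.set_printoptions(precision=2,suppress=True)
Y=R.as_matrix()[:,1]
print("t",round(s["time"],2),"pos",p.round(4),"yawY",round(np.degrees(np.arctan2(Y[1],Y[0])),1),"F",s["contact_force"],"open",round(s["opening"],4))
d=np.array([x,y,z])-p
print("need now-frame cm",R.inv().apply(d)*100,"turn deg",np.degrees((R.inv()*D).as_rotvec()))
n=max(1,int(np.ceil(max(np.linalg.norm(d)/.045,np.degrees((R.inv()*D).magnitude())/8))))
rv=(R.inv()*D).as_rotvec(); Rc=R
print("rows",n,"turn/row",np.degrees(rv)/n)
for i in range(n):
    print((Rc.inv().apply(d)*100/n).round(1),end=" "); Rc=Rc*Ro.from_rotvec(rv/n)
print()
E
python3 need.py .4745 -.2355 .2 -16; python3 need.py .4745 -.2355 .2 164
```

```text
t 0.1 pos [ 0.21 -0.59  0.22] yawY -70.3 F [ 0.71 -0.13  0.49] open 0.0873
need now-frame cm [ 36.73 -24.29   2.21] turn deg [ -0.07  -0.03 -54.3 ]
rows 10 turn/row [-0.01 -0.   -5.43]
[ 3.7 -2.4  0.2] [ 3.9 -2.1  0.2] [ 4.1 -1.7  0.2] [ 4.2 -1.3  0.2] [ 4.3 -0.9  0.2] [ 4.4 -0.5  0.2] [ 4.4 -0.1  0.2] [4.4 0.3 0.2] [4.3 0.8 0.2] [4.2 1.2 0.2] 
t 0.1 pos [ 0.21 -0.59  0.22] yawY -70.3 F [ 0.71 -0.13  0.49] open 0.0873
need now-frame cm [ 36.73 -24.29   2.21] turn deg [ -0.04   0.08 125.7 ]
rows 16 turn/row [-0.    0.01  7.86]
[ 2.3 -1.5  0.1] [ 2.1 -1.8  0.1] [ 1.8 -2.1  0.1] [ 1.5 -2.3  0.1] [ 1.2 -2.5  0.1] [ 0.8 -2.6  0.1] [ 0.4 -2.7  0.1] [ 0.1 -2.8  0.1] [-0.3 -2.7  0.1] [-0.7 -2.7  0.1] [-1.  -2.6  0.1] [-1.4 -2.4  0.1] [-1.7 -2.2  0.1] [-2.  -1.9  0.1] [-2.2 -1.6  0.1] [-2.4 -1.3  0.1]
```

Pen look-alikes in the top view: rack pen (237,229), big pen (266,247), small pen (239,257). The big pen's top is 224 mm high and the small one's 101 mm. The rack pen's top is at 171 mm, so it is the middle-sized one, and the close crop confirms it. The only red clamp is at (397,231). The other red thing, at (331,255), is the screwdriver.

```bash
python3 -m pendant '[[[3.7,-2.4,0.2],[0,0,-5.4],-1],[[3.9,-2.1,0.2],[0,0,-5.4],-1],[[4.1,-1.7,0.2],[0,0,-5.4],-1],[[4.2,-1.3,0.2],[0,0,-5.4],-1],[[4.3,-0.9,0.2],[0,0,-5.4],-1],[[4.4,-0.5,0.2],[0,0,-5.4],-1],[[4.4,-0.1,0.2],[0,0,-5.4],-1],[[4.4,0.3,0.2],[0,0,-5.4],-1],[[4.3,0.8,0.2],[0,0,-5.4],-1],[[4.2,1.2,0.2],[0,0,-5.4],-1]]' 20; python3 need.py .4745 -.2355 .2 -16
```

```text
time: 1.1
eef_pos: [0.4735, -0.2244, 0.1969]
eef_rot: [-2.487, -1.91, 0.007]
contact_force: [1.5, 0.2, -0.1]
opening: 0.0872
t 1.1 pos [ 0.47 -0.22  0.2 ] yawY -15.0 F [ 1.48  0.15 -0.15] open 0.0872
need now-frame cm [-1.04  0.38 -0.31] turn deg [-0.4  -0.01  1.03]
rows 1 turn/row [-0.4  -0.01  1.03]
[-1.   0.4 -0.3]
```

```bash
python3 -m pendant '[[[0,0,0],[0,0,0],-1],[[-1.0,0.4,0],[-0.4,0,1],-1],[[0,0,0],[0,0,0],-1],[[0,0,1.5],[0,0,0],-1],[[0,0,1.5],[0,0,0],-1],[[0,0,1.5],[0,0,0],-1],[[0,0,1.5],[0,0,0],-1],[[0,0,0],[0,0,0],-1],[[0,0,0],[0,0,0],-1],[[0,0,0],[0,0,0],-1]]'; python3 need.py .4745 -.2355 .072 -16
cat > look.py <<'E'
import sys,cv2
from workcell import env
n,tag,x0,y0,w,h,k=sys.argv[1],sys.argv[2],*map(float,sys.argv[3:8])
im=env.snapshot(n)["pixels"][:,:,::-1]; x0,y0,w,h=map(int,(x0,y0,w,h))
cv2.imwrite(f"pics/{tag}.png",cv2.resize(im[y0:y0+h,x0:x0+w],None,fx=k,fy=k,interpolation=cv2.INTER_CUBIC))
E
python3 look.py side s1 320 90 100 100 6; python3 look.py top t1 360 180 90 75 7
```

```text
time: 2.1
eef_pos: [0.4731, -0.24, 0.1348]
eef_rot: [-2.518, -1.879, 0.001]
contact_force: [-0.3, -0.7, -0.4]
opening: 0.0869
t 2.1 pos [ 0.47 -0.24  0.13] yawY -16.5 F [-0.25 -0.69 -0.38] open 0.0869
need now-frame cm [0.47 0.01 6.28] turn deg [-0.03  0.01 -0.54]
rows 2 turn/row [-0.01  0.   -0.27]
[0.2 0.  3.1] [0.2 0.  3.1]
```

View pics/s1.png

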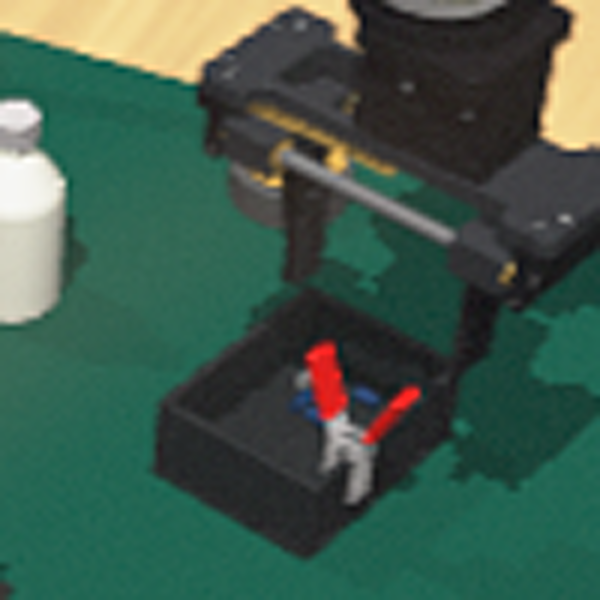

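View pics/t1.png

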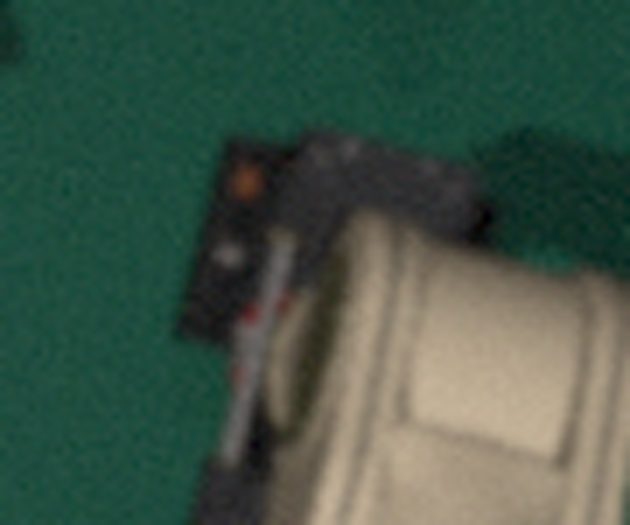

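```bash
python3 - <<'E'
from geo import *
p=proj("side",[.4731,-.24,.1348]);print((p-[320,90])*6)
import numpy as np
a=np.radians(-16.5)
for s in(-1,1):
  for e in (.0435,.0585):
    for w in (0,):
      print(s,e,(proj("side",[.4731+s*e*np.cos(a),-.24+s*e*np.sin(a),.1348])-[320,90])*6)
E
python3 -m pendant '[[[0.4,0,2],[0,0,0],-1],[[0,0,1.5],[0,0,0],-1],[[0,0,1],[0,0,0],-1],[[0,0,0.8],[0,0,0],-1],[[0,0,0],[0,0,0],-1],[[0,0,0],[0,0,0],-1],[[0,0,0],[0,0,0],-1],[[0,0,0],[0,0,0],-1],[[0,0,0],[0,0,0],-1],[[0,0,0],[0,0,0],-1]]'; python3 need.py .4745 -.2355 .072 -16;python3 look.py side s2 320 90 100 100 6
```

```text
[378.73638029 310.90231952]
-1 0.0435 [455.3634626  351.04569109]
-1 0.0585 [482.36234161 365.18985526]
1 0.0435 [304.50150746 272.01217789]
1 0.0585 [279.43775631 258.88178788]
time: 3.2
eef_pos: [0.4769, -0.2377, 0.0835]
eef_rot: [2.513, 1.875, 0.004]
contact_force: [-0.4, -0.2, 0.4]
opening: 0.0869
t 3.2 pos [ 0.48 -0.24  0.08] yawY -16.5 F [-0.4  -0.24  0.38] open 0.0869
need now-frame cm [ 0.14 -0.3   1.15] turn deg [ 0.36  0.11 -0.54]
rows 1 turn/row [ 0.36  0.11 -0.54]
[ 0.1 -0.3  1.2]
```

View pics/s2.png

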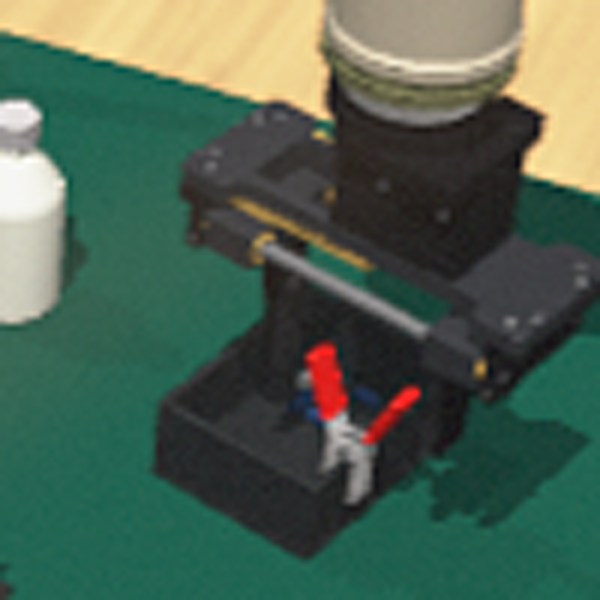

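```bash
python3 -m pendant '[[[0.1,-0.2,0.7],[0.3,0,-0.5],-1],[[0,0,0.4],[0,0,0],-1],[[0,0,0],[0,0,0],-1],[[0,0,0],[0,0,0],-1],[[0,0,0],[0,0,0],-1],[[0,0,0],[0,0,0],-0.2],[[0,0,0],[0,0,0],-0.2],[[0,0,0],[0,0,0],-0.2],[[0,0,0],[0,0,0],-0.2],[[0,0,0],[0,0,0],-0.2]]'; python3 need.py .4745 -.2355 .072 -16;python3 look.py side s3 320 90 100 100 6
```

```text
time: 4.25
eef_pos: [0.4754, -0.2361, 0.0717]
eef_rot: [2.507, 1.889, -0.001]
contact_force: [1.0, -0.5, 2.0]
opening: 0.0563
t 4.25 pos [ 0.48 -0.24  0.07] yawY -16.0 F [ 1.   -0.54  1.98] open 0.0563
need now-frame cm [ 0.03 -0.1  -0.03] turn deg [ 0.06  0.11 -0.  ]
rows 1 turn/row [ 0.06  0.11 -0.  ]
[ 0.  -0.1 -0. ]
```

View pics/s3.png

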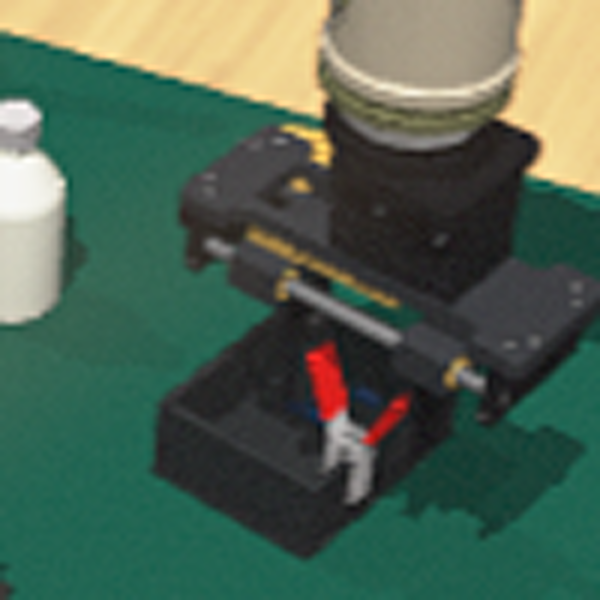

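```bash
python3 -m pendant '[[[0,0,0],[0,0,0],0.1],[[0,0,0],[0,0,0],0.2],[[0,0,0],[0,0,0],0.3],[[0,0,0],[0,0,0],0.4],[[0,0,0],[0,0,0],0.6],[[0,0,0],[0,0,0],0.8],[[0,0,0],[0,0,0],1],[[0,0,0],[0,0,0],1],[[0,0,0],[0,0,0],1],[[0,0,0],[0,0,0],1]]' 24; python3 need.py .4745 -.2355 .072 -16;python3 look.py side s4 320 90 100 100 6
```

```text
time: 5.3
eef_pos: [0.4751, -0.2359, 0.0714]
eef_rot: [2.508, 1.89, -0.002]
contact_force: [-0.7, 0.9, 0.2]
opening: 0.0262
t 5.3 pos [ 0.48 -0.24  0.07] yawY -16.0 F [-0.73  0.93  0.19] open 0.0262
need now-frame cm [ 0.03 -0.07 -0.06] turn deg [0.02 0.1  0.  ]
rows 1 turn/row [0.02 0.1  0.  ]
[ 0.  -0.1 -0.1]
```

View pics/s4.png

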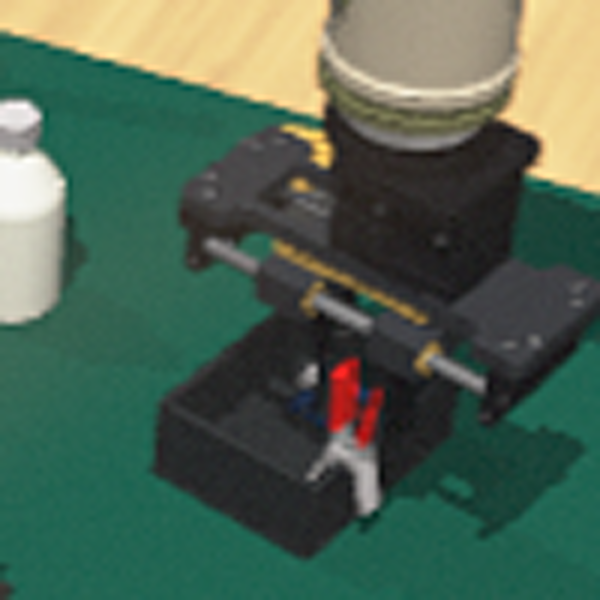

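```bash
python3 -m pendant '[[[0,0,-0.5],[0,0,0],1],[[0,0,-1],[0,0,0],1],[[0,0,-2],[0,0,0],1],[[0,0,-2],[0,0,0],1],[[0,0,-2],[0,0,0],1],[[0,0,-2],[0,0,0],1],[[0,0,-2],[0,0,0],1],[[0,0,-1],[0,0,0],1],[[0,0,0],[0,0,0],1],[[0,0,0],[0,0,0],1]]'; python3 need.py .6561 .0174 .18 14.7;python3 look.py side s5 320 60 100 100 6
```

```text
time: 6.35
eef_pos: [0.4753, -0.2352, 0.2068]
eef_rot: [2.505, 1.889, 0.0]
contact_force: [0.9, 0.5, -1.0]
opening: 0.0262
t 6.35 pos [ 0.48 -0.24  0.21] yawY -15.9 F [ 0.87  0.49 -1.05] open 0.0262
need now-frame cm [29.26 10.44  2.64] turn deg [  0.15   0.18 -30.65]
rows 7 turn/row [ 0.02  0.03 -4.38]
[4.2 1.5 0.4] [4.1 1.8 0.4] [3.9 2.1 0.4] [3.7 2.4 0.4] [3.5 2.7 0.4] [3.3 2.9 0.4] [3.1 3.2 0.4]
```

View pics/s5.png

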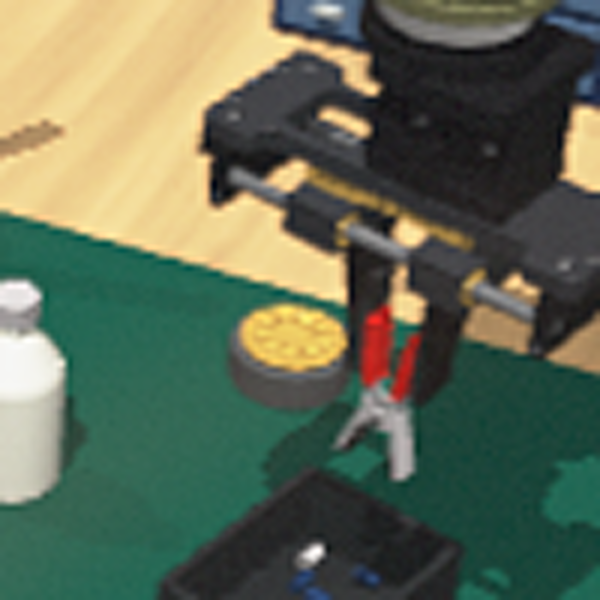

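```bash
python3 -m pendant '[[[4.2,1.5,0.3],[0,0,-4.4],1],[[4.1,1.8,0.3],[0,0,-4.4],1],[[3.9,2.1,0.3],[0,0,-4.4],1],[[3.7,2.4,0.3],[0,0,-4.4],1],[[3.5,2.7,0.3],[0,0,-4.4],1],[[3.3,2.9,0.3],[0,0,-4.4],1],[[3.1,3.2,0.3],[0,0,-4.4],1],[[0,0,0],[0,0,0],1],[[0,0,0],[0,0,0],1],[[0,0,0],[0,0,0],1]]'; python3 need.py .6561 .0174 .18 14.7;python3 look.py side s6 240 120 100 100 6
```

```text
time: 7.4
eef_pos: [0.6552, 0.0259, 0.1702]
eef_rot: [-1.888, -2.495, 0.014]
contact_force: [0.1, 1.1, 0.4]
opening: 0.0257
t 7.4 pos [0.66 0.03 0.17] yawY 15.8 F [0.12 1.08 0.36] open 0.0257
need now-frame cm [-0.84 -0.16 -0.98] turn deg [-0.84 -0.25  1.06]
rows 1 turn/row [-0.84 -0.25  1.06]
[-0.8 -0.2 -1. ]
```

View pics/s6.png

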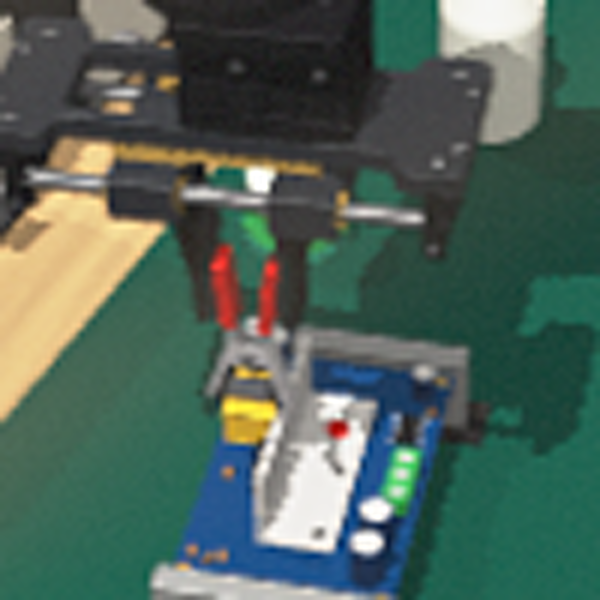

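```bash
python3 - <<'E'
from geo import *
from workcell import env
from scipy.spatial.transform import Rotation as Ro
s=env.read_state(); p=s["eef_pos"]; R=Ro.from_rotvec(s["eef_rot"]).as_matrix()
C6=lambda q:(q-[240,120]+.5)*6-.5
print("tcp px",C6(proj("side",p)))
for w in(-.004,0,.004):
  for zz in (.014,.020,.026):
    print(w,zz,C6(proj("side",p+R@[w,0,zz])), "jawtips",C6(proj("side",p+R@[w,-.013,zz+.029])),C6(proj("side",p+R@[w,.013,zz+.029])),"griptop",C6(proj("side",p+R@[w,-.013,zz-.046])),C6(proj("side",p+R@[w,.013,zz-.046])))
E
```

```text
tcp px [251.66253592 305.03964756]
-0.004 0.014 [255.46085636 323.35145078] jawtips [288.54879763 376.46969469] [229.43898602 369.6032912 ] griptop [280.68197736 244.0996067 ] [218.68874755 237.25013725]
-0.004 0.02 [256.19457023 333.78018573] jawtips [289.14634742 386.52429309] [230.25566562 379.65796308] griptop [281.33973754 255.16732786] [219.58749242 248.31516788]
-0.004 0.026 [256.9227197  344.12983039] jawtips [289.73944138 396.50391594] [231.06627079 389.63784875] griptop [281.99235314 266.14848441] [220.47922655 259.2938848 ]
0 0.014 [253.41931425 329.69097532] jawtips [286.62298671 382.8323056 ] [227.37342779 375.9328229 ] griptop [278.6407825  250.43564879] [216.49382573 243.55158535]
0 0.02 [254.1626427  340.12145081] jawtips [287.229222   392.88761398] [228.199828   385.98832692] griptop [279.30826411 261.50681797] [217.40348595 254.6201837 ]
0 0.026 [254.90031987 350.47262687] jawtips [287.83092567 402.8677589 ] [229.02006654 395.96885683] griptop [279.97051177 272.49117435] [218.3060322  265.60222051]
0.004 0.014 [251.36755512 336.06222639] jawtips [284.68770142 389.22621852] [225.29773373 382.29341404] griptop [276.58904831 256.80440589] [214.28760133 249.88548229]
0.004 0.02 [252.12058517 346.49432972] jawtips [285.3027004  399.28212263] [226.13394009 392.34963775] griptop [277.26634293 267.87891172] [215.20827737 260.95753896]
0.004 0.026 [252.86787596 356.8469243 ] jawtips [285.91309103 409.26267533] [226.96389649 402.33069939] griptop [277.93831305 278.86635616] [216.1217349  271.94278584]
```

```bash
python3 -m pendant '[[[-0.7,-0.2,0],[-0.8,0,1],1],[[0,0,0],[0,0,0],1],[[0,0,0],[0,0,0],1],[[0,0,1],[0,0,0],1],[[0,0,1],[0,0,0],1],[[0,0,0],[0,0,0],1],[[0,0,0],[0,0,0],1],[[0,0,0],[0,0,0],1],[[0,0,0],[0,0,0],1],[[0,0,0],[0,0,0],1]]'; python3 need.py .6561 .0174 .109 14.7;python3 look.py side s7 250 140 66 66 12; python3 look.py top t7 290 130 80 75 8
```

```text
time: 8.45
eef_pos: [0.6544, 0.0125, 0.1489]
eef_rot: [-1.929, -2.479, -0.001]
contact_force: [-0.4, -1.0, -1.4]
opening: 0.0259
t 8.45 pos [0.65 0.01 0.15] yawY 14.2 F [-0.43 -1.02 -1.37] open 0.0259
need now-frame cm [0.43 0.29 3.99] turn deg [ 0.02 -0.06 -0.46]
rows 1 turn/row [ 0.02 -0.06 -0.46]
[0.4 0.3 4. ]
```

View pics/s7.png

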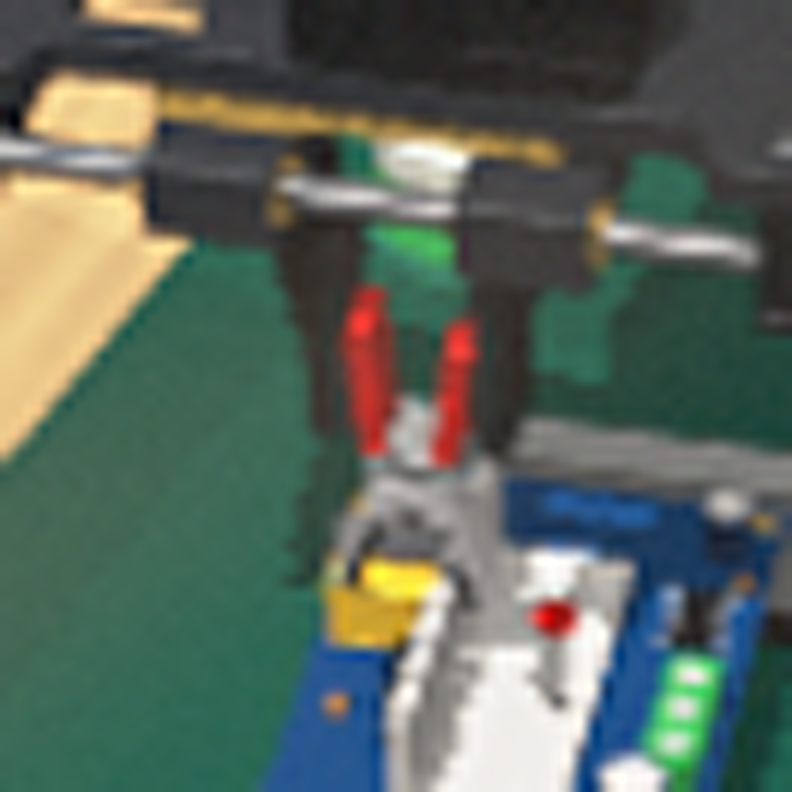

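View pics/t7.png

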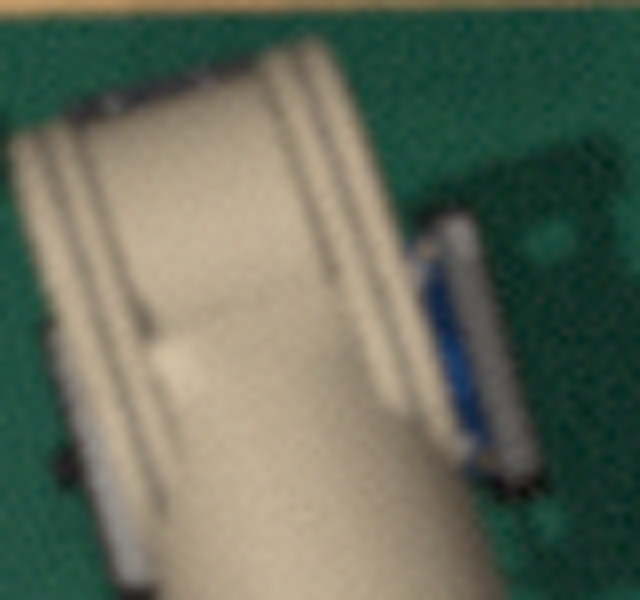

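```bash
python3 -m pendant '[[[0.4,0.3,0],[0,0,-0.4],1],[[0,0,0],[0,0,0],1],[[0,0,0],[0,0,0],1],[[0,0,0],[0,0,0],1],[[0,0,0],[0,0,0],1],[[0,0,0],[0,0,0],1],[[0,0,0],[0,0,0],1],[[0,0,0],[0,0,0],1],[[0,0,0],[0,0,0],1],[[0,0,0],[0,0,0],1]]'; python3 need.py .6561 .0174 .109 14.7
```

```text
time: 9.55
eef_pos: [0.6566, 0.0175, 0.1493]
eef_rot: [-1.919, -2.487, -0.002]
contact_force: [0.5, 0.0, -1.7]
opening: 0.026
t 9.55 pos [0.66 0.02 0.15] yawY 14.7 F [ 0.54  0.   -1.74] open 0.026
need now-frame cm [-0.   -0.05  4.03] turn deg [ 0.04 -0.05 -0.03]
rows 1 turn/row [ 0.04 -0.05 -0.03]
[-0.  -0.1  4. ]
```

```bash
python3 -m pendant '[[[0,0,0.6],[0,0,0],1],[[0,0,0.6],[0,0,0],1],[[0,0,0],[0,0,0],1],[[0,0,0],[0,0,0],1],[[0,0,0],[0,0,0],1],[[0,0,0],[0,0,0],1],[[0,0,0],[0,0,0],1],[[0,0,0],[0,0,0],1],[[0,0,0],[0,0,0],1],[[0,0,0],[0,0,0],1]]'; python3 need.py .6561 .0174 .109 14.7;python3 look.py side s8 255 150 50 50 15
```

```text
time: 10.55
eef_pos: [0.6566, 0.0175, 0.1362]
eef_rot: [-1.92, -2.487, -0.002]
contact_force: [0.7, 0.1, -0.4]
opening: 0.0268
t 10.55 pos [0.66 0.02 0.14] yawY 14.7 F [ 0.71  0.13 -0.37] open 0.0268
need now-frame cm [-0.   -0.05  2.72] turn deg [ 0.04 -0.06 -0.03]
rows 1 turn/row [ 0.04 -0.06 -0.03]
[-0.  -0.1  2.7]
```

View pics/s8.png

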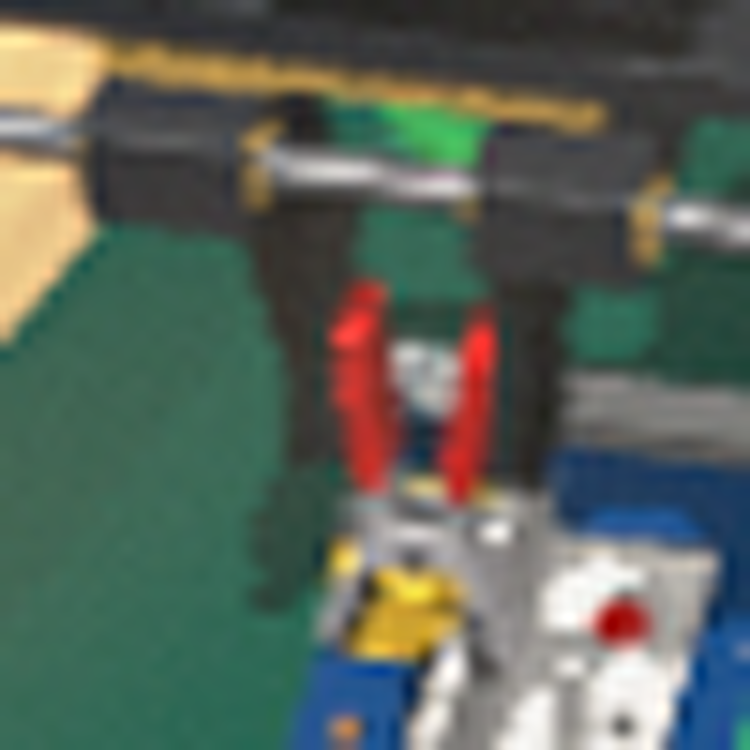

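```bash
python3 - <<'E'
from geo import *
a=np.radians(14.7);X=np.array([np.cos(a),np.sin(a),0]);Y=np.array([-np.sin(a),np.cos(a),0])
c=np.array([.6561,.0174,.08]); P=lambda q:((proj("side",q)-[255,150]+.5)*15-.5).round(0)
for dx in(-4,-1,4): print(dx,P(c+dx*1e-3*X))
print("wall near end",P(c-.0025*X+.0218*Y),"actual near (dot-based)")
t=np.array([.6566,.0175,.1362])
for dx in(-10,10): print("jaw",P(t+dx*1e-3*X-[0,0,.05]),P(t+dx*1e-3*X+.006*Y-[0,0,.05]))
E
```

```text
-4 [462. 663.]
-1 [446. 661.]
4 [419. 657.]
wall near end [426. 749.] actual near (dot-based)
jaw [492. 643.] [484. 667.]
jaw [381. 627.] [373. 651.]
```

```bash
python3 -m pendant '[[[0,-0.2,0],[0,0,0],1],[[0,0,0],[0,0,0],1],[[0,0,0.7],[0,0,0],1],[[0,0,0.7],[0,0,0],1],[[0,0,0],[0,0,0],1],[[0,0,0],[0,0,0],1],[[0,0,0],[0,0,0],1],[[0,0,0],[0,0,0],1],[[0,0,0],[0,0,0],1],[[0,0,0],[0,0,0],1]]'; python3 need.py .6546 .0170 .109 14.7;python3 look.py side s9 255 150 50 50 15
```

```text
time: 11.6
eef_pos: [0.6544, 0.017, 0.1206]
eef_rot: [-1.919, -2.486, -0.002]
contact_force: [-0.7, -0.2, -0.5]
opening: 0.0261
t 11.6 pos [0.65 0.02 0.12] yawY 14.7 F [-0.7  -0.17 -0.54] open 0.0261
need now-frame cm [-0.01  0.02  1.16] turn deg [ 0.02 -0.06 -0.03]
rows 1 turn/row [ 0.02 -0.06 -0.03]
[-0.   0.   1.2]
```

View pics/s9.png

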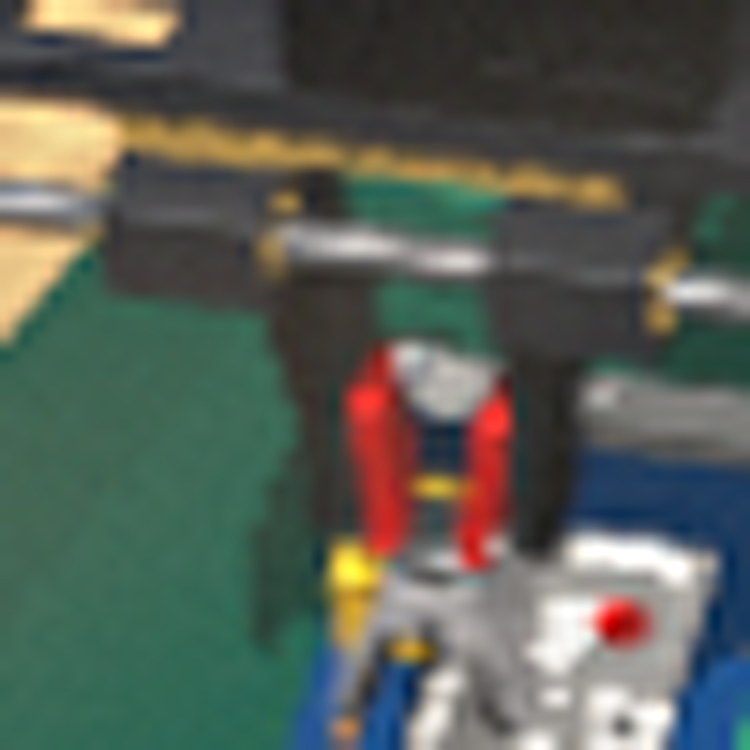

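```bash
python3 -m pendant '[[[0,0,0.4],[0,0,0],1],[[0,0,0.4],[0,0,0],1],[[0,0,0.1],[0,0,0],1],[[0,0,0],[0,0,0],1],[[0,0,0],[0,0,0],1],[[0,0,0],[0,0,0],1],[[0,0,0],[0,0,0],1],[[0,0,0],[0,0,0],1],[[0,0,0],[0,0,0],1],[[0,0,0],[0,0,0],1]]'; python3 need.py .6546 .0170 .108 14.7;python3 look.py side s10 255 150 50 50 15
```

```text
time: 12.65
eef_pos: [0.6544, 0.017, 0.111]
eef_rot: [-1.919, -2.486, -0.002]
contact_force: [-0.0, 0.4, -0.2]
opening: 0.0264
t 12.65 pos [0.65 0.02 0.11] yawY 14.7 F [-0.01  0.4  -0.19] open 0.0264
need now-frame cm [-0.    0.02  0.3 ] turn deg [ 0.03 -0.06 -0.03]
rows 1 turn/row [ 0.03 -0.06 -0.03]
[-0.   0.   0.3]
```

View pics/s10.png

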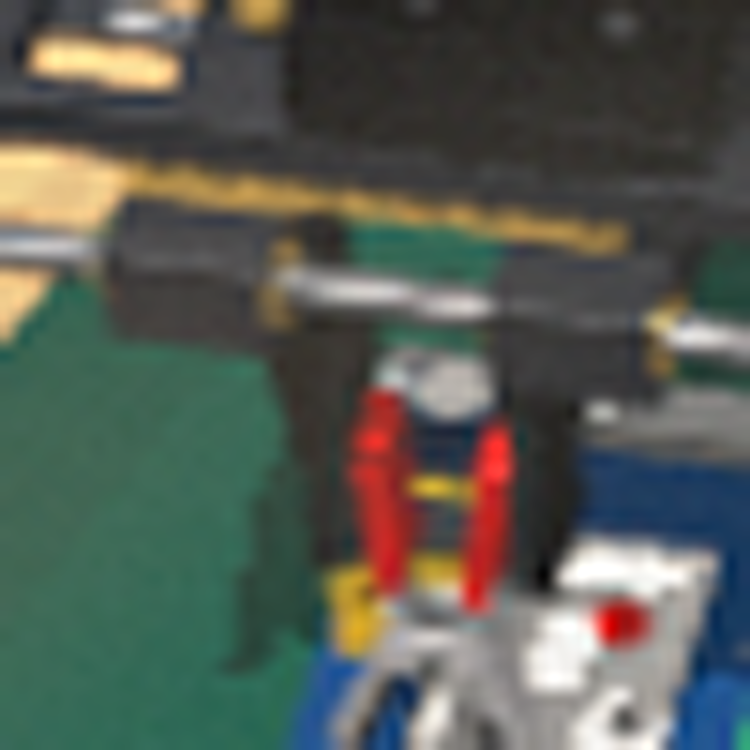

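```bash
python3 -m pendant '[[[0,0,0.2],[0,0,0],1],[[0,0,0.1],[0,0,0],1],[[0,0,0],[0,0,0],1],[[0,0,0],[0,0,0],1],[[0,0,0],[0,0,0],1],[[0,0,0],[0,0,0],1],[[0,0,0],[0,0,0],1],[[0,0,0],[0,0,0],1],[[0,0,0],[0,0,0],1],[[0,0,0],[0,0,0],1]]'; python3 need.py .6546 .0170 .107 14.7;python3 look.py side s11 255 150 50 50 15
```

```text
time: 13.7
eef_pos: [0.6544, 0.017, 0.1077]
eef_rot: [-1.919, -2.487, -0.002]
contact_force: [-0.0, 0.1, -0.7]
opening: 0.026
t 13.7 pos [0.65 0.02 0.11] yawY 14.7 F [-0.01  0.07 -0.69] open 0.026
need now-frame cm [-0.    0.02  0.07] turn deg [ 0.03 -0.06 -0.03]
rows 1 turn/row [ 0.03 -0.06 -0.03]
[-0.   0.   0.1]
```

View pics/s11.png

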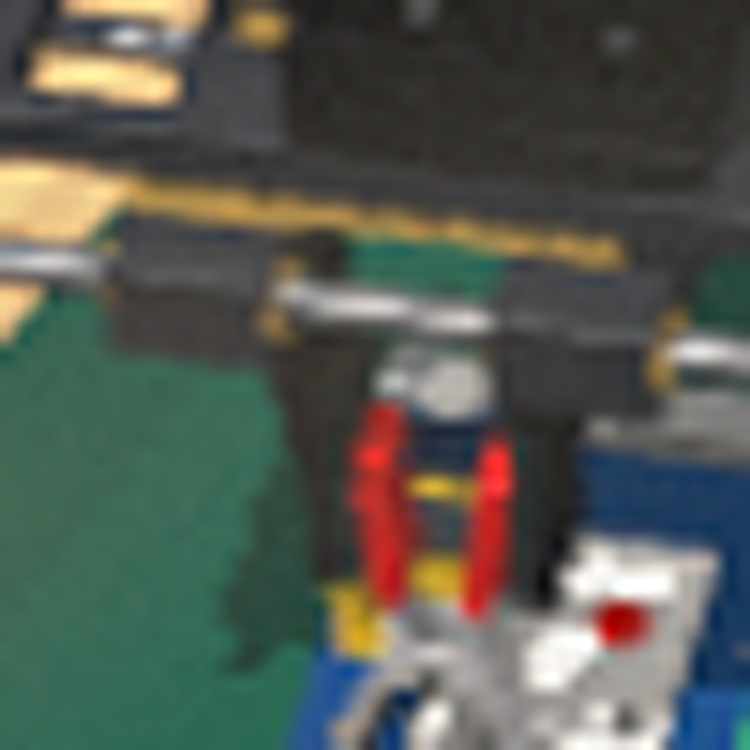

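```bash
python3 -m pendant '[[[0,0,0],[0,0,0],0.3],[[0,0,0],[0,0,0],0.2],[[0,0,0],[0,0,0],0.1],[[0,0,0],[0,0,0],0],[[0,0,0],[0,0,0],-0.2],[[0,0,0],[0,0,0],-0.4],[[0,0,0],[0,0,0],-0.6],[[0,0,0],[0,0,0],-0.8],[[0,0,0],[0,0,0],-0.8],[[0,0,0],[0,0,0],-0.8]]'; python3 need.py .6546 .0170 .107 14.7;python3 look.py side s12 255 150 50 50 15
```

```text
time: 14.75
eef_pos: [0.6546, 0.0171, 0.1079]
eef_rot: [-1.92, -2.487, -0.002]
contact_force: [-0.3, 0.6, -0.1]
opening: 0.0772
t 14.75 pos [0.65 0.02 0.11] yawY 14.7 F [-0.34  0.57 -0.13] open 0.0772
need now-frame cm [-0.   -0.01  0.09] turn deg [ 0.07 -0.06 -0.03]
rows 1 turn/row [ 0.07 -0.06 -0.03]
[-0.  -0.   0.1]
```

View pics/s12.png

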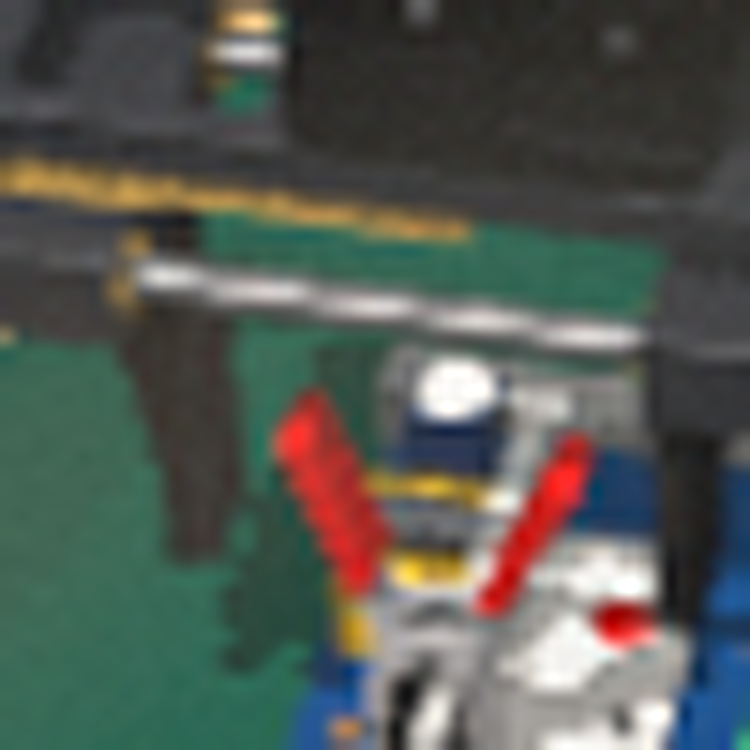

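```bash
python3 -m pendant '[[[0,0,-0.5],[0,0,0],-1],[[0,0,-2],[0,0,0],-1],[[0,0,-3],[0,0,0],-1],[[0,0,-3],[0,0,0],-1],[[0,0,-3],[0,0,0],-1],[[0,0,-3],[0,0,0],-1],[[-4,0,0],[0,0,0],-1],[[-4,0,0],[0,0,0],-1],[[-4,0,0],[0,0,0],-1],[[-4,0,0],[0,0,0],-1]]'; python3 need.py .4918 .264 .26 83;python3 need.py .4918 .264 .26 -7;python3 look.py side s13 255 160 50 50 15; python3 look.py top t13 300 150 60 50 12
```

```text
time: 15.8
eef_pos: [0.6962, -0.133, 0.2646]
eef_rot: [1.901, 2.499, 0.01]
contact_force: [0.3, -0.8, 0.9]
opening: 0.0871
t 15.8 pos [ 0.7  -0.13  0.26] yawY 15.5 F [ 0.26 -0.84  0.86] open 0.0871
need now-frame cm [43.71 -9.12  0.51] turn deg [  0.39   0.08 -67.53]
rows 10 turn/row [ 0.04  0.01 -6.75]
[ 4.4 -0.9  0.1] [ 4.4 -0.4  0.1] [4.5 0.1 0.1] [4.4 0.7 0.1] [4.3 1.2 0.1] [4.1 1.7 0.1] [3.9 2.1 0.1] [3.6 2.6 0.1] [3.3 3.  0. ] [2.9 3.4 0. ] 
t 15.8 pos [ 0.7  -0.13  0.26] yawY 15.5 F [ 0.26 -0.84  0.86] open 0.0871
need now-frame cm [43.71 -9.12  0.51] turn deg [ 0.31 -0.21 22.47]
rows 10 turn/row [ 0.03 -0.02  2.25]
[ 4.4 -0.9  0.1] [ 4.3 -1.1  0.1] [ 4.3 -1.3  0. ] [ 4.2 -1.4  0. ] [ 4.2 -1.6  0. ] [ 4.1 -1.7  0. ] [ 4.  -1.9  0. ] [ 4.  -2.1  0. ] [ 3.9 -2.2  0. ] [ 3.8 -2.4  0. ]
```

View pics/s13.png

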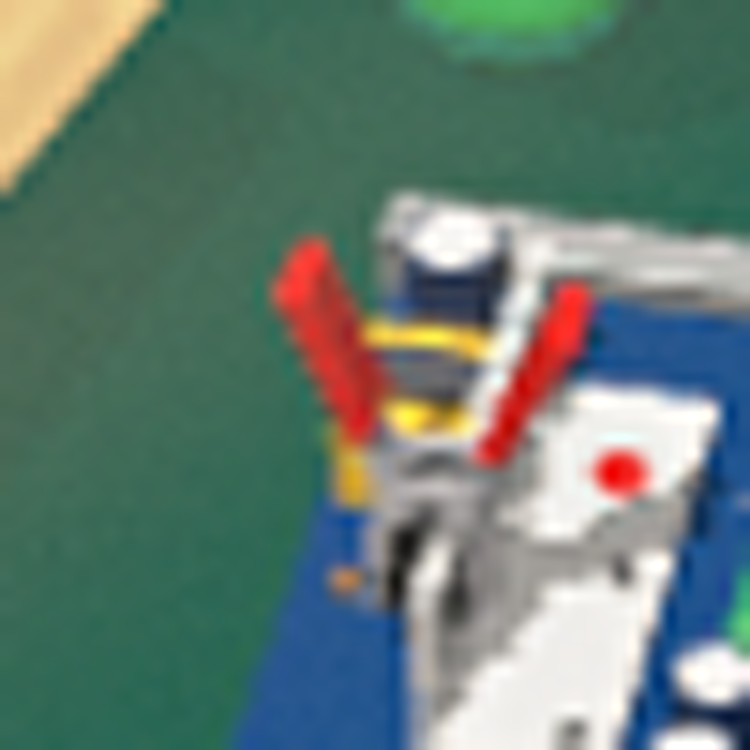

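View pics/t13.png

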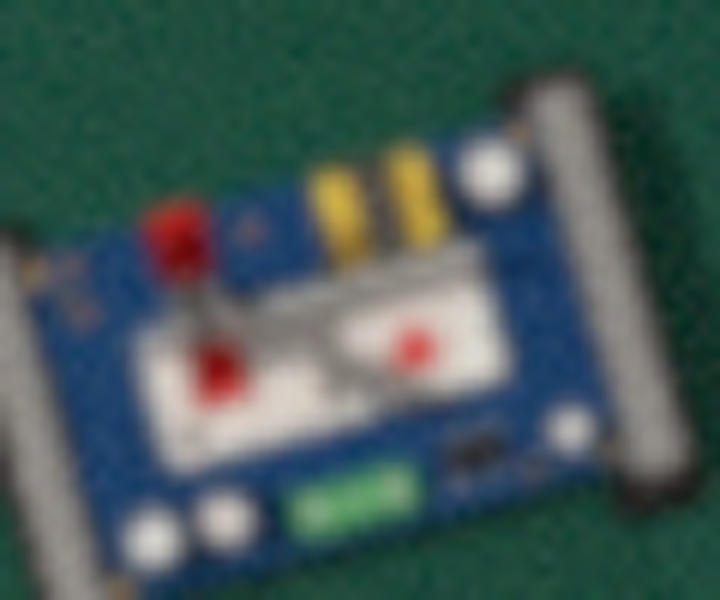

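```bash
python3 - <<'E'
from geo import *
np.set_printoptions(precision=4,suppress=True)
T=lambda *p:cr(p,300,150,12); S=lambda *p:cr(p,255,160,15)
a,e=tri(T(178,238),S(305,262));b,e2=tri(T(220,370),S(572,297));print(a,e,b,e2)
d,e=tri(T(413,350),S(620,473)); print("dot",d,e,onz("top",T(413,350),.043),onz("side",S(620,473),.043))
an=np.radians(14.7);X=np.array([np.cos(an),np.sin(an)]);Y=np.array([-np.sin(an),np.cos(an)])
m=(a+b)/2; v=m[:2]-d[:2]; print("mid",m,"rel dot",X@v,Y@v, "yaw",np.degrees(np.arctan2(*(a-b)[[1,0]])))
E
```

```text
[0.6728 0.0252 0.1399] 1.105880667191883 [0.6328 0.0126 0.1381] 0.6914937833143142
dot [ 0.6481 -0.0381  0.0424] 0.3779259728527222 [ 0.6468 -0.0387  0.043 ] [ 0.6487 -0.0373  0.043 ]
mid [0.6528 0.0189 0.139 ] rel dot 0.01905770440472204 0.05391910226455915 yaw 17.46919188551887
```

```bash
python3 -m pendant '[[[4.4,-0.9,0],[0,0,2.2],-1],[[4.3,-1.1,0],[0,0,2.2],-1],[[4.3,-1.3,0],[0,0,2.2],-1],[[4.2,-1.4,0],[0,0,2.2],-1],[[4.2,-1.6,0],[0,0,2.2],-1],[[4.1,-1.7,0],[0,0,2.2],-1],[[4.0,-1.9,0],[0,0,2.2],-1],[[4.0,-2.1,0],[0,0,2.2],-1],[[3.9,-2.2,0],[0,0,2.2],-1],[[3.8,-2.4,0],[0,0,2.2],-1]]' 15; python3 need.py .492 .264 .26 -7
```

```text
time: 16.9
eef_pos: [0.4906, 0.2691, 0.2638]
eef_rot: [2.38, 2.043, 0.008]
contact_force: [1.8, 0.8, 0.2]
opening: 0.0869
t 16.9 pos [0.49 0.27 0.26] yawY -8.7 F [1.75 0.76 0.17] open 0.0869
need now-frame cm [-0.49  0.21  0.39] turn deg [ 0.4  -0.03 -1.71]
rows 1 turn/row [ 0.4  -0.03 -1.71]
[-0.5  0.2  0.4]
```

```bash
python3 -m pendant '[[[0,0,0],[0,0,0],-1],[[0,0,0],[0,0,0],-1],[[-0.5,0.2,0.4],[0.4,0,-1.7],-1],[[0,0,0],[0,0,0],-1],[[0,0,0],[0,0,0],-1],[[0,0,2],[0,0,0],-1],[[0,0,2],[0,0,0],-1],[[0,0,0],[0,0,0],-1],[[0,0,0],[0,0,0],-1],[[0,0,0],[0,0,0],-1]]'; python3 need.py .492 .264 .1123 -7; python3 look.py side s14 240 190 110 100 6
```

```text
time: 17.9
eef_pos: [0.4888, 0.27, 0.2234]
eef_rot: [-2.348, -2.087, -0.009]
contact_force: [0.5, 0.3, -0.2]
opening: 0.0872
t 17.9 pos [0.49 0.27 0.22] yawY -6.7 F [ 0.46  0.27 -0.23] open 0.0872
need now-frame cm [-0.61  0.34 11.11] turn deg [ 0.22 -0.25  0.27]
rows 3 turn/row [ 0.07 -0.08  0.09]
[-0.2  0.1  3.7] [-0.2  0.1  3.7] [-0.2  0.1  3.7]
```

View pics/s14.png

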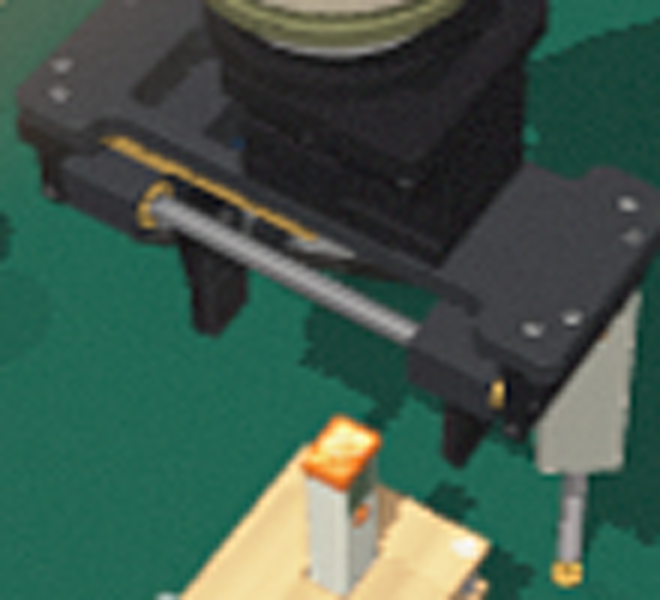

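```bash
python3 -m pendant '[[[-0.6,0.3,0],[0.2,-0.2,0.3],-1],[[0,0,0],[0,0,0],-1],[[0,0,1.5],[0,0,0],-1],[[0,0,2],[0,0,0],-1],[[0,0,2],[0,0,0],-1],[[0,0,1.5],[0,0,0],-1],[[0,0,0],[0,0,0],-1],[[0,0,0],[0,0,0],-1],[[0,0,0],[0,0,0],-1],[[0,0,0],[0,0,0],-1]]'; python3 need.py .492 .264 .1123 -7; python3 look.py side s15 240 190 110 100 6
```

```text
time: 18.95
eef_pos: [0.4921, 0.2635, 0.1504]
eef_rot: [2.354, 2.08, 0.006]
contact_force: [-1.0, 0.4, 0.1]
opening: 0.087
t 18.95 pos [0.49 0.26 0.15] yawY -7.1 F [-0.96  0.4   0.1 ] open 0.087
need now-frame cm [ 0.04 -0.03  3.81] turn deg [ 0.16 -0.14 -0.08]
rows 1 turn/row [ 0.16 -0.14 -0.08]
[ 0.  -0.   3.8]
```

View pics/s15.png

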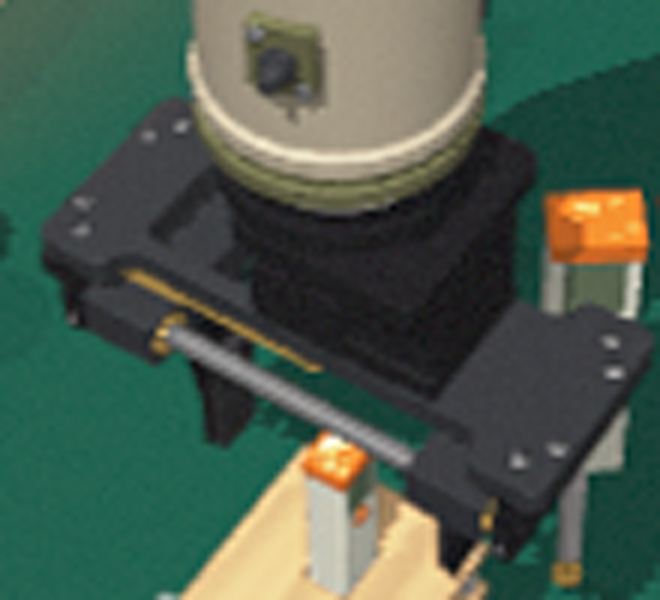

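```bash
python3 - <<'E'
from geo import *
print(((proj("side",[.4921,.2635,.171])-[240,190]+.5)*6-.5))
E
python3 -m pendant '[[[0,0,1.5],[0,0,0],-1],[[0,0,1.2],[0,0,0],-1],[[0,0,0.5],[0,0,0],-1],[[0,0,0],[0,0,0],-1],[[0,0,0],[0,0,0],-1],[[0,0,0],[0,0,0],-1],[[0,0,0],[0,0,0],-0.3],[[0,0,0],[0,0,0],0],[[0,0,0],[0,0,0],0.3],[[0,0,0],[0,0,0],0.4]]' 15; python3 need.py .492 .264 .1123 -7; python3 look.py side s16 240 190 110 100 6
```

```text
[343.23725227 448.64010161]
time: 20.0
eef_pos: [0.4929, 0.264, 0.1168]
eef_rot: [2.354, 2.079, 0.009]
contact_force: [-1.0, 0.4, 0.2]
opening: 0.0627
t 20.0 pos [0.49 0.26 0.12] yawY -7.1 F [-1.02  0.45  0.2 ] open 0.0627
need now-frame cm [-0.01 -0.09  0.45] turn deg [ 0.27 -0.2  -0.09]
rows 1 turn/row [ 0.27 -0.2  -0.09]
[-0.  -0.1  0.4]
```

View pics/s16.png

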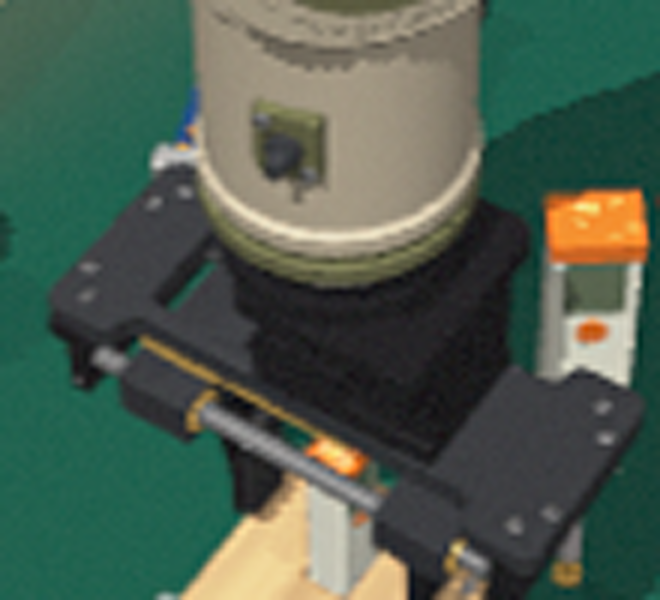

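```bash
python3 -m pendant '[[[0,-0.1,0.4],[0.2,-0.2,0],0.3],[[0,0,0],[0,0,0],0.3],[[0,0,0],[0,0,0],0.4],[[0,0,0],[0,0,0],0.6],[[0,0,0],[0,0,0],0.8],[[0,0,0],[0,0,0],1],[[0,0,0],[0,0,0],1],[[0,0,0],[0,0,0],1],[[0,0,0],[0,0,0],1],[[0,0,0],[0,0,0],1]]' 15; python3 need.py .492 .264 .24 -7
```

```text
time: 21.05
eef_pos: [0.4925, 0.2638, 0.1124]
eef_rot: [2.354, 2.078, 0.002]
contact_force: [0.8, 0.3, -1.3]
opening: 0.0158
t 21.05 pos [0.49 0.26 0.11] yawY -7.1 F [ 0.81  0.29 -1.29] open 0.0158
need now-frame cm [  0.01  -0.03 -12.76] turn deg [ 0.1   0.02 -0.12]
rows 3 turn/row [ 0.03  0.01 -0.04]
[ 0.  -0.  -4.3] [ 0.  -0.  -4.3] [ 0.  -0.  -4.3]
```

```bash
python3 -m pendant '[[[0,0,0],[0,0,0],1],[[0,0,-0.5],[0,0,0],1],[[0,0,-1.5],[0,0,0],1],[[0,0,-1.5],[0,0,0],1],[[0,0,-2],[0,0,0],1],[[0,0,-2],[0,0,0],1],[[0,0,-2],[0,0,0],1],[[0,0,-2],[0,0,0],1],[[0,0,-1.5],[0,0,0],1],[[0,0,0],[0,0,0],1]]' 25; python3 need.py .648 -.0382 .25 -7;python3 look.py side s17 230 140 110 130 4.6
```

```text
time: 22.05
eef_pos: [0.4896, 0.2659, 0.2559]
eef_rot: [2.352, 2.083, 0.004]
contact_force: [0.1, 0.2, 0.1]
opening: 0.016
t 22.05 pos [0.49 0.27 0.26] yawY -6.9 F [0.05 0.17 0.13] open 0.016
need now-frame cm [-28.28  19.39   0.57] turn deg [ 0.1  -0.11  0.07]
rows 8 turn/row [ 0.01 -0.01  0.01]
[-3.5  2.4  0.1] [-3.5  2.4  0.1] [-3.5  2.4  0.1] [-3.5  2.4  0.1] [-3.5  2.4  0.1] [-3.5  2.4  0.1] [-3.5  2.4  0.1] [-3.5  2.4  0.1]
```

View pics/s17.png

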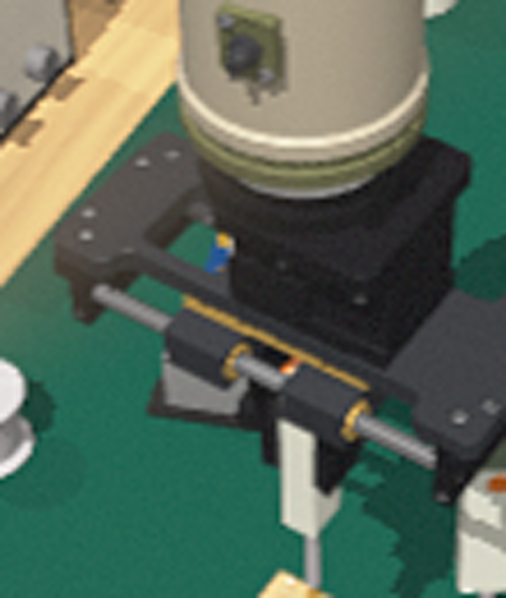

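```bash
python3 -m pendant '[[[-2.5,1.7,0],[0,0,0],1],[[-3.6,2.4,0],[0,0,0],1],[[-3.6,2.4,0],[0,0,0],1],[[-3.6,2.4,0],[0,0,0],1],[[-3.6,2.4,0],[0,0,0],1],[[-3.6,2.4,0],[0,0,0],1],[[-3.6,2.4,0],[0,0,0],1],[[-2.5,1.7,0],[0,0,0],1],[[0,0,0],[0,0,0],1],[[0,0,0],[0,0,0],1]]'; python3 need.py .648 -.0382 .2 -7;python3 look.py side s18 240 110 110 130 4.6
```

```text
time: 23.1
eef_pos: [0.6337, -0.0278, 0.2458]
eef_rot: [-2.336, -2.086, 0.013]
contact_force: [0.1, 0.5, -0.0]
opening: 0.0155
t 23.1 pos [ 0.63 -0.03  0.25] yawY -6.5 F [ 0.08  0.55 -0.03] open 0.0155
need now-frame cm [-0.88  1.6   4.56] turn deg [-0.75 -0.04  0.53]
rows 2 turn/row [-0.37 -0.02  0.26]
[-0.4  0.8  2.3] [-0.4  0.8  2.3]
```

View pics/s18.png

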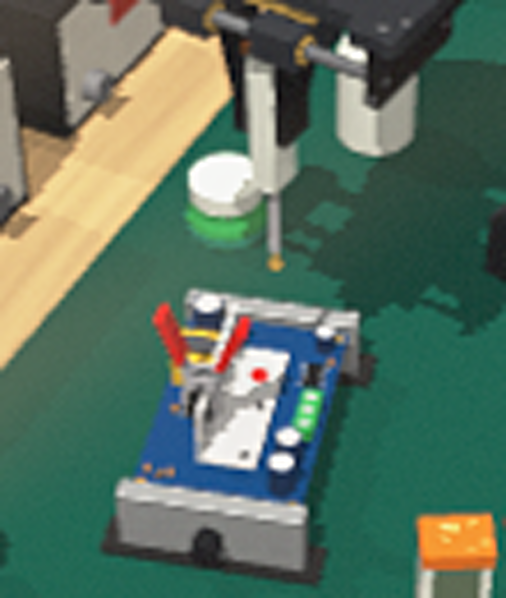

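```bash
python3 -m pendant '[[[0,0,0],[0,0,0],1],[[-0.9,1.6,0],[-0.7,0,0.5],1],[[0,0,0],[0,0,0],1],[[0,0,2],[0,0,0],1],[[0,0,2],[0,0,0],1],[[0,0,1.5],[0,0,0],1],[[0,0,0],[0,0,0],1],[[0,0,0],[0,0,0],1],[[0,0,0],[0,0,0],1],[[0,0,0],[0,0,0],1]]'; python3 need.py .648 -.0382 .15 -7;python3 look.py side s19 265 140 60 60 13;python3 look.py top t19 290 130 80 75 8
```

```text
time: 24.15
eef_pos: [0.646, -0.0267, 0.1924]
eef_rot: [-2.336, -2.098, -0.005]
contact_force: [-0.4, 0.7, -0.1]
opening: 0.0158
t 24.15 pos [ 0.65 -0.03  0.19] yawY -6.1 F [-0.41  0.7  -0.13] open 0.0158
need now-frame cm [-1.13  0.31  4.24] turn deg [ 0.05 -0.19  0.86]
rows 1 turn/row [ 0.05 -0.19  0.86]
[-1.1  0.3  4.2]
```

View pics/s19.png

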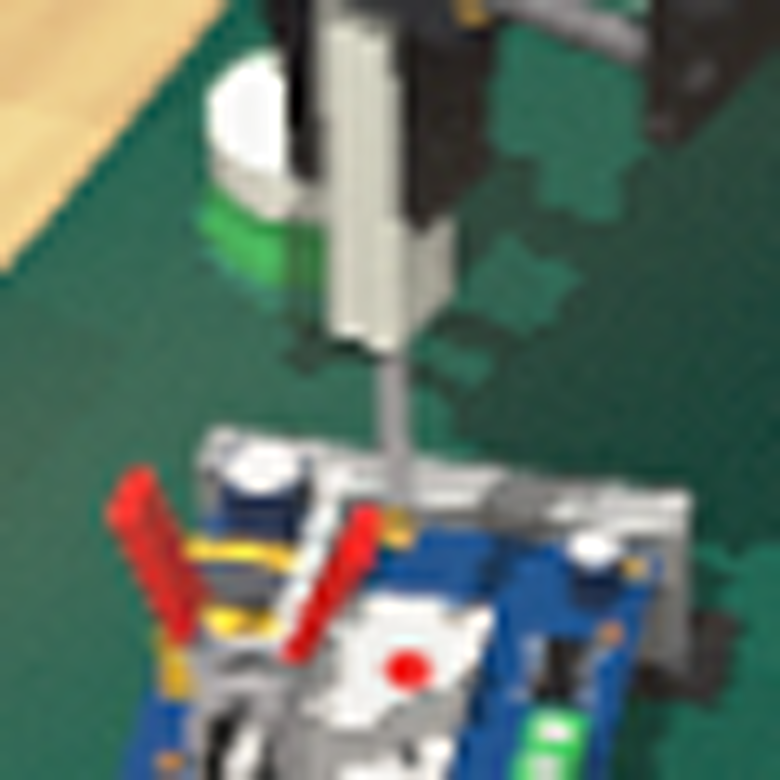

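View pics/t19.png

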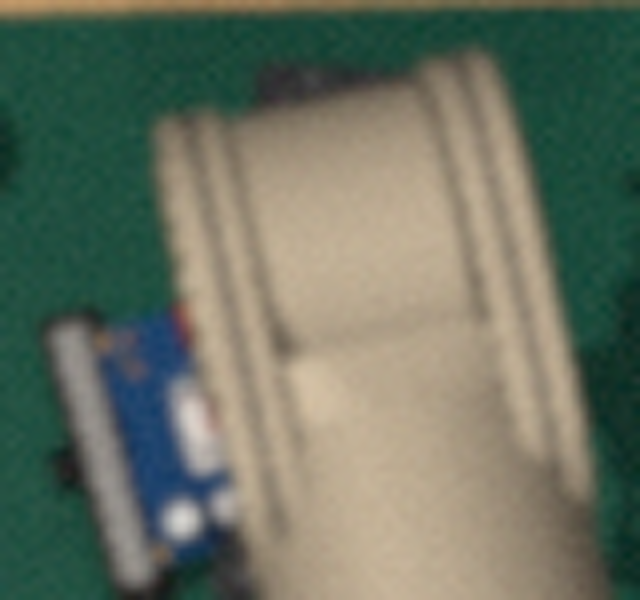

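```bash
python3 - <<'E'
from geo import *
P=lambda q:((proj("side",q)-[265,140]+.5)*13-.5).round(0)
t=np.array([.646,-.0267,.1924])
for h in(.09,.096,.0983,.100): print(h,P(t-[0,0,h]))
print("dx 5mm",P(t-[-.005,0,.0983]),"dy",P(t-[0,-.005,.0983]),"top of handle-bottom center",P(t-[0,0,.0363]))
E
```

```text
0.09 [391. 504.]
0.096 [392. 525.]
0.0983 [392. 533.]
0.1 [392. 539.]
dx 5mm [371. 526.] dy [381. 548.] top of handle-bottom center [387. 309.]
```

```bash
python3 -m pendant '[[[-1.1,0.4,0],[0,-0.2,0.8],1],[[0,0,0],[0,0,0],1],[[0,0,0],[0,0,0],1],[[0,0,0],[0,0,0],1],[[0,0,1],[0,0,0],1],[[0,0,1.2],[0,0,0],1],[[0,0,1],[0,0,0],1],[[0,0,0],[0,0,0],1],[[0,0,0],[0,0,0],1],[[0,0,0],[0,0,0],1]]'; python3 need.py .649 -.038 .1363 -7;python3 look.py side s20 265 140 60 60 13
```

```text
time: 25.25
eef_pos: [0.6487, -0.0397, 0.1566]
eef_rot: [2.354, 2.081, -0.001]
contact_force: [0.2, -0.4, -1.0]
opening: 0.0159
t 25.25 pos [ 0.65 -0.04  0.16] yawY -7.1 F [ 0.21 -0.38 -1.03] open 0.0159
need now-frame cm [0.17 0.01 2.03] turn deg [-0.02  0.03 -0.05]
rows 1 turn/row [-0.02  0.03 -0.05]
[0.2 0.  2. ]
```

View pics/s20.png

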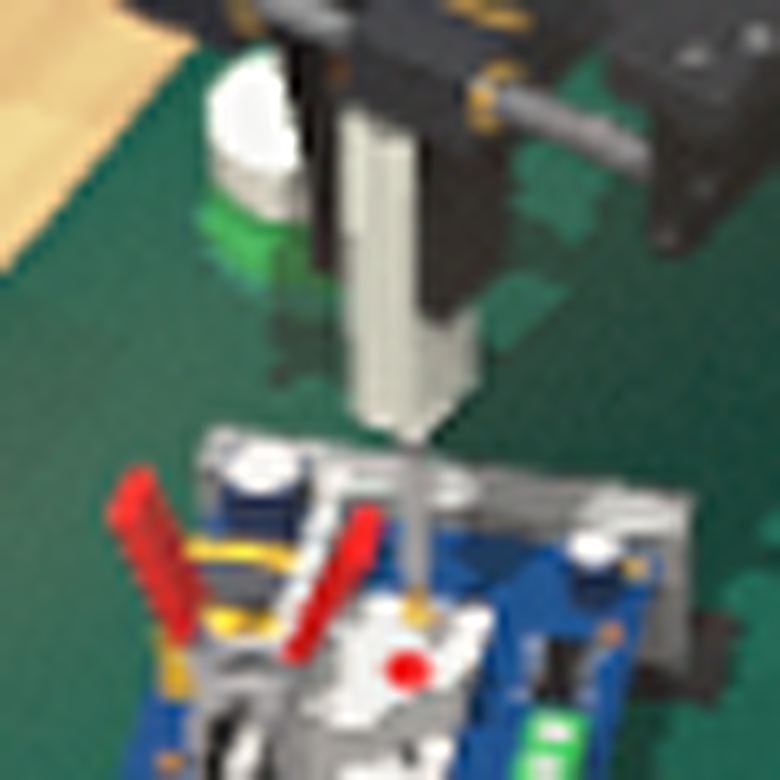

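```bash
python3 -m pendant '[[[0.1,0.2,0],[0,0,0],1],[[0,0,0],[0,0,0],1],[[0,0,0],[0,0,0],1],[[0,0,0.6],[0,0,0],1],[[0,0,0.4],[0,0,0],1],[[0,0,0],[0,0,0],1],[[0,0,0],[0,0,0],1],[[0,0,0],[0,0,0],1],[[0,0,0],[0,0,0],1],[[0,0,0],[0,0,0],1]]'; python3 need.py .6503 -.0385 .1363 -7;python3 look.py side s21 265 140 60 60 13
```

```text
time: 26.3
eef_pos: [0.6517, -0.0388, 0.147]
eef_rot: [2.353, 2.079, 0.001]
contact_force: [-0.4, -0.6, 0.2]
opening: 0.0158
t 26.3 pos [ 0.65 -0.04  0.15] yawY -7.1 F [-0.35 -0.56  0.16] open 0.0158
need now-frame cm [ 0.02 -0.14  1.07] turn deg [ 0.09  0.03 -0.06]
rows 1 turn/row [ 0.09  0.03 -0.06]
[ 0.  -0.1  1.1]
```

View pics/s21.png

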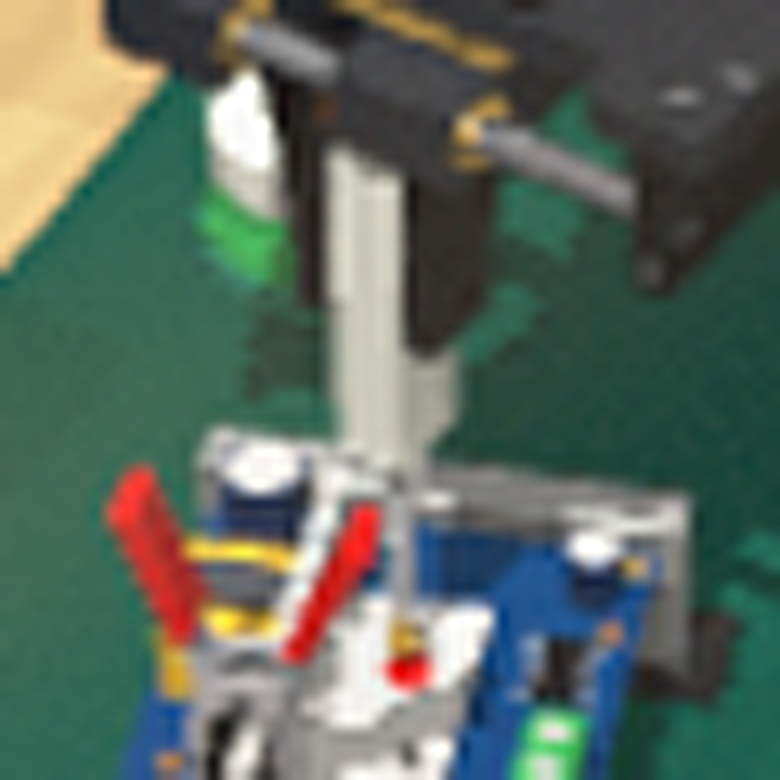

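```bash
python3 -m pendant '[[[0,0,0.3],[0,0,0],1],[[0,0,0.2],[0,0,0],1],[[0,0,0.1],[0,0,0],1],[[0,0,0],[0,0,0],1],[[0,0,0],[0,0,0],1],[[0,0,0],[0,0,0],1],[[0,0,0],[0,0,0],1],[[0,0,0],[0,0,0],1],[[0,0,0],[0,0,0],1],[[0,0,0],[0,0,0],1]]'; python3 need.py .6503 -.0385 .1363 -7;python3 look.py side s22 275 150 50 50 15
```

```text
time: 27.35
eef_pos: [0.6519, -0.0388, 0.141]
eef_rot: [2.352, 2.079, 0.002]
contact_force: [0.0, 0.3, -0.7]
opening: 0.0158
t 27.35 pos [ 0.65 -0.04  0.14] yawY -7.1 F [ 0.02  0.32 -0.67] open 0.0158
need now-frame cm [ 0.01 -0.16  0.47] turn deg [ 0.13  0.03 -0.06]
rows 1 turn/row [ 0.13  0.03 -0.06]
[ 0.  -0.2  0.5]
```

View pics/s22.png

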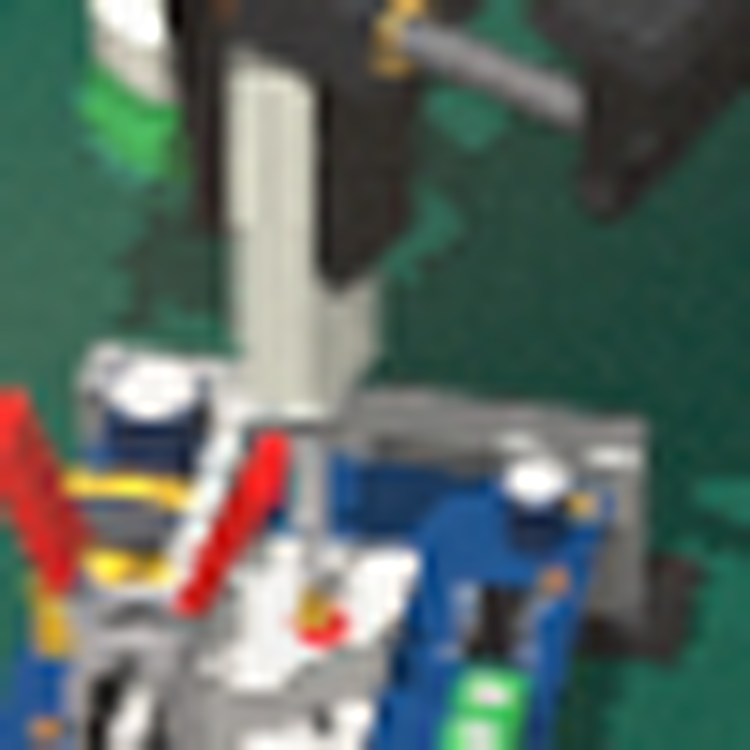

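```bash
python3 -m pendant '[[[0,0,-0.2],[0,0,0],1],[[0,0,0],[0,0,0],1],[[0.1,-0.15,0],[0,0,0],1],[[0,0,0],[0,0,0],1],[[0,0,0],[0,0,0],1],[[0,0,0.2],[0,0,0],1],[[0,0,0.2],[0,0,0],1],[[0,0,0],[0,0,0],1],[[0,0,0],[0,0,0],1],[[0,0,0],[0,0,0],1]]'; python3 need.py .6503 -.0385 .1363 -7;python3 look.py side s23 275 150 50 50 15
```

```text
time: 28.4
eef_pos: [0.6505, -0.0375, 0.1389]
eef_rot: [2.352, 2.079, 0.002]
contact_force: [0.7, 0.9, 1.0]
opening: 0.0159
t 28.4 pos [ 0.65 -0.04  0.14] yawY -7.1 F [0.69 0.95 0.97] open 0.0159
need now-frame cm [-0.11 -0.01  0.26] turn deg [ 0.15  0.02 -0.06]
rows 1 turn/row [ 0.15  0.02 -0.06]
[-0.1 -0.   0.3]
```

View pics/s23.png

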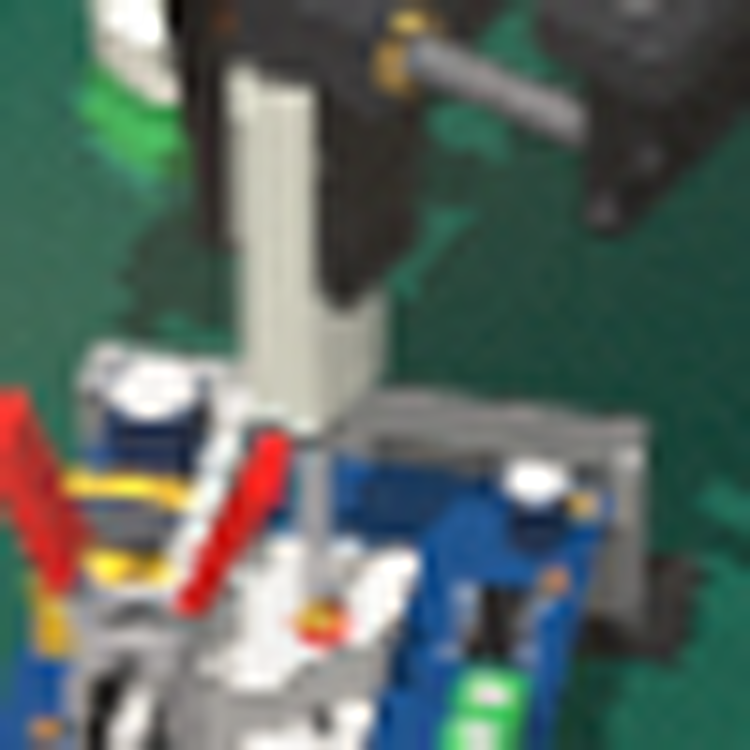

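```bash
python3 -m pendant '[[[0,0,0.15],[0,0,0],1],[[0,0,0.1],[0,0,0],1],[[0,0,0],[0,0,0],1],[[0,0,0],[0,0,0],1],[[0,0,0],[0,0,0],1],[[0,0,0],[0,0,0],1],[[0,0,0],[0,0,0],1],[[0,0,0],[0,0,0],1],[[0,0,0],[0,0,0],1],[[0,0,0],[0,0,0],1]]'; python3 - <<'E'
from workcell import env
import numpy as np
F=[]
for i in range(12):
    env.snapshot("side"); s=env.read_state();F.append(s["contact_force"])
print(np.mean(F,0),np.std(F,0),s["eef_pos"],s["time"])
E
python3 look.py side s24 275 150 50 50 15
```

```text
time: 29.45
eef_pos: [0.6506, -0.0375, 0.1366]
eef_rot: [2.352, 2.079, 0.002]
contact_force: [0.5, 0.2, 0.6]
opening: 0.0161
[-0.32574937 -0.21733317  1.34359704] [0.46044102 0.6764469  0.48046583] [ 0.65057    -0.0374482   0.13664195] 30.05
```

View pics/s24.png

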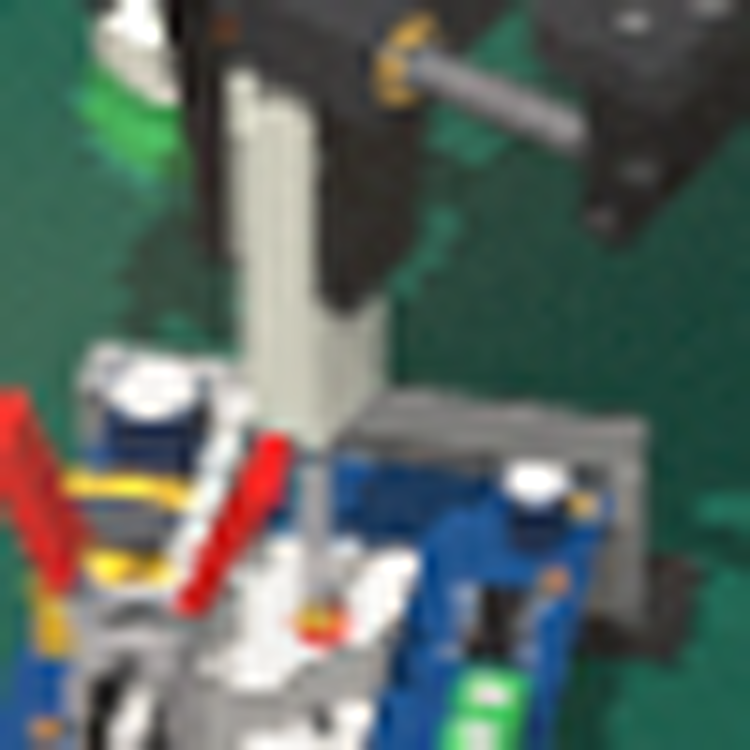

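```bash
python3 look.py side s25 200 100 240 200 3; python3 -c "
from workcell import env
s=env.read_state();print(s['time'],s['eef_pos'],s['contact_force'],s['opening'])"
```

```text
30.15 [ 0.65059692 -0.03746823  0.13664364] [-0.32752071  0.6155253   1.64709577] 0.016193803862286082
```

View pics/s25.png

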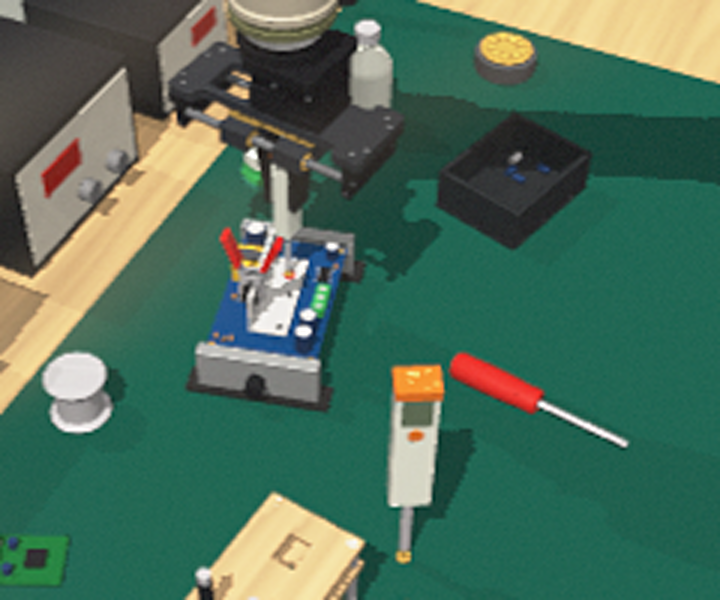

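The picture shows the clamp on the wall at about (250,262), the pen upright with its tip on the dot at (289,275), and the other things in view where they started.

```bash
python3 -c "
from workcell import env
print(env.job_done())"
```

```text
the job is handed in; nothing more can be done
None
```

The clamp is on the transistor and heat-sink wall and let go, and the pen is held upright with its tip pressed on the red dot. I handed the job in at about 30 s, and no verdict came back.

- **Clamp:** after I let go, the pictures put its pin at about 93 mm, which is 13 mm above the wall's top. It sits about 2 mm from the transistor's middle along the wall. I could not measure the pinch force; the jaws just look shut on the wall and transistor.
- **Pen:** I took the middle-sized one, from the rack, and hold it with a 25 N grip. In the side view the brass tip sits on the red dot.
- **Tip press:** from the tool's height the tip is about 4.7 mm in. The wrist force averaged 1.3 N, or roughly 1.7 to 2 N once the pen's weight is allowed for. The sensor noise is about 0.5 N.
- **Disagreement:** the top camera placed the dot about 2 mm nearer the robot than the side camera did. I placed the tip by the side view, and the arm hid the final spot from above, so 6 mm is met only as far as the side view shows.
- **Other things on the bench:** those in the last side view had not moved. The multimeter was outside the last picture.

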